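Start a spin-coating run

ROBOT

A 6-joint arm with a two-finger parallel gripper is mounted at the origin on a cart in front of the work surface, level with it; the furniture and walls round the work are solid. World frame = base frame: x ahead of the robot, y to its left, z up, the work surface at z = 0. Lengths are in m, angles in rad, forces in N, time in s.
With the tool pointing down it reaches from about 0.375 to 0.9 m from the base axis. Payload 3.1 kg.
Tool frame: the origin (TCP) lies at the very end of the fingers, on their centre line; the grasp point (between the pads) lies 19 mm behind it; z points along the fingers, y is the direction in which the jaws open and shut (so a half turn about z gives the same grasp; the last joint's range is limited). The gripper opens to 87 mm and grips with 3 to 60 N. Pads are 19 mm wide; open, the fingers measure 117 mm over their backs; the gripper's body (75 mm by 190 mm) begins 51 mm behind the grasp point.
Start: joints at [-1.413, 0.527, 1.433, -0, 1.181, -0.178], TCP at [0.206, -0.59, 0.183] pointing down, gripper open.
Joint ranges: [-3.08, 3.08], [-0.75, 2.2], [0.22, 2.44], [-1.43, 4.57], [0, 2.65], [-2.85, 2.85]. Speed limits (rad/s): [2.79, 2.79, 3.14, 3.14, 3.14, 3.14].

INTERFACE

Orientations are given as a unit quaternion [x, y, z, w].
In Python, from rig import robot, optics gives the robot as it stands.
- The arm moves only by the shell command python3 -m inch 'ROWS' [FORCE]. ROWS is JSON, a list of rows, each an object of numbers: "ax", "ay", "az": the turn, a rotation vector about the tool's x, y, z in rad; "dx", "dy", "dz": the shift along the tool's x, y, z in mm; "gripper": the opening in per cent of the stroke, from 0 (shut) to 100 (fully open). In form: [{"ax": .., "ay": .., "az": .., "dx": .., "dy": .., "dz": .., "gripper": ..}, ...]. A call has 1 to 8 rows; each row shifts and turns the commanded pose from where the row before left it, along the tool's axes as they then stand; what a row does not reach is not made up. A row lasts 1/10 s, in which the tool goes at most 50 mm and 8.59 degrees, less where a joint would pass 70% of its speed; a pose out of reach is approached as far as the arm can. A call with a gripper value outside its range is refused whole. The fingers move at their own pace and stop on an object; FORCE is the grip in N (left out, the last holds). Time passes only in rows, so rows that do not move let the fingers close. It gives the time, the measured TCP pose, the force and the opening at its end, in the units of the state.
- robot.get_obs(): the state, without advancing time (a new reading comes with each control period).
- optics.camera(name): name is "scene" or "top" or "wrist"; returns a dict with "img" (480x640x3 uint8, red, green, blue), "depth" (480x640 float32, m along the optical axis (not along the pixel's ray), 0 where there is no reading), "camera_matrix" (3x3 intrinsics, pixels), "position" and "attitude" of the camera in the world. Camera axes: x right, y up, looking along -z (the intrinsics and any distortion apply to the point x, -y, -z); pixel columns grow to the right and rows downward; lengths in m; the calibration is good to about 2 mm. A picture is of the moment at which its call begins.
- robot.hand_in(): hands the job in, once; it reports no verdict.
The state is a dict: "time": time; "q": joint angles; "joint_velocities": joint speeds; "joint_torque": joint torques, N m; "position": TCP position; "tool_rot": TCP orientation; "ft_force": force on the tool from outside, world axes, zero at the start; "moment": the same for the moment, N m; "grip_width": finger opening in m.
Only numpy, scipy, OpenCV 4.12 (cv2) and the standard library are available. Lean on these libraries where they do the work, as an engineer would, in place of code of your own. Each camera call takes 0.05 s, during which the arm holds its last target.

TASK

A wafer already lies on the chuck of the open spin coater: start its run. With the fingertips, first press the round vacuum key so that the wafer is held and let the key come back up, then push the raised lid gently down on its outer face until it is fully shut, and only then press the oblong start key and let it come up again. Press lightly; never press the vacuum key again once the lid is shut or the square stop key at all, do not touch the wafer or the underside of the lid, grip or lift nothing, and leave the things standing around it where they are.

Things in the scene. Friction and masses are not known exactly. Their poses are not given: they have to be found in the camera images.
- coater: Spin coater, a grey bench instrument fixed to the worktop, 280 mm deep (x), 220 wide (y), 105 high without lid. Origin: centre of its underside; x points from its front to its back, y to its left, z up. In front (x = -0.140 to -0.061) is a console with a black key deck 90 mm high; behind it the 105 mm high housing with a round open bowl, 144 mm wide, centred at x = +0.026.
- vacuum_top (a point): Centre of the top of the vacuum key: a white ROUND cap 20 mm across, the left of three keys in a row on the console (coater frame x = -0.103, y = +0.060), 60 mm apart. Its top is 102 mm above the worktop, 12 mm above the deck. The keys move straight down; this point moves with the cap.
- start_top (a point): Centre of the top of the start key: a white OBLONG cap, 30 mm (along coater y) by 14 mm, the middle one (coater frame x = -0.103, y = 0). Same height as the vacuum key.
- stop_top (a point): Centre of the top of the stop key: a white SQUARE cap, 18 by 18 mm, the right one (coater frame x = -0.103, y = -0.060). Same height. Not to be pressed.
- vacuum_key (a joint): Travel of the vacuum key in m: 0 up, 0.008 on its hard stop. It counts as pressed beyond 0.003. Spring: 1.6 N moves it, 5 N presses it 4 mm, 8 N reaches the stop; it comes back up by itself.
- start_key (a joint): Travel of the start key, as for the vacuum key.
- stop_key (a joint): Travel of the stop key, as for the vacuum key.
- lid (a joint): Lid angle a in rad: 0 shut (level on the housing), growing as its front edge rises and swings back; 1.0 to 1.3 at the start. Stiff hinge: the lid stays wherever it is left and takes about 1 to 4 N at its front bar to push down. Flat aluminium frame with a clear window, 200 mm wide (y), 186 mm from hinge to front edge plus an 11 mm lip, 15 mm thick.
- lid_hinge (a point): Middle of the lid's hinge axis, which is parallel to coater y at the rear of the housing (coater frame x = +0.126, y = 0, z = 0.112). The hinge floats on springs: pressed hard, lid and hinge sink by up to 6 mm (2.5 N to start, 1.5 N more per mm) onto the soft gasket, and rise again.
- lid_face (a point): Mid-point of the outer face (the top when shut) of the lid's 44 mm deep front bar; moves with the lid. In the coater frame x = 0.126 - 0.164 cos a + 0.015 sin a, y = 0, z = 0.112 + 0.164 sin a + 0.015 cos a; shut: x = -0.038, z = 0.127. On the raised lid the outer face looks up and to the back, away from the operator.
- gasket: Black rubber seal, 176 by 168 mm, on the underside of the lid, which it turns with; origin on the hinge axis. Not to be touched by the fingers.
- wafer: Dark round wafer, 50 mm across, 2.5 mm thick, lying loose on the chuck; origin: centre of its underside. Not to be touched.
- chuck_top (a point): Centre of the top of the chuck in the bowl, 88 mm above the worktop, where the wafer lies.
- vial1: Loose glass vial with white cap, 29 mm across, 98 mm high, standing to the left of the coater; origin: centre of its underside. Leave alone.
- vial2: A second such vial close to the first. Leave alone.
- petri_dish: Loose glass petri dish, 64 mm across, 18 mm high, to the left of the coater; origin: centre of its underside. Leave alone.
- tweezers: Loose steel tweezers, 132 mm long (own y), 10 mm high, lying on the worktop in front of the console; origin: middle of the underside. Leave alone.
- bulb: Loose dark red rubber pipette bulb, 73 mm long, 47 mm high, to the left of the coater's rear corner; origin: middle of the underside. Leave alone.
- stirrer_stand: Heavy fixed stand with an overhead stirrer, right of the coater. Origin: centre of its base plate, 300 mm (x) by 216 mm (y), 17 mm high. Column 118 mm behind the origin, 722 mm high; motor head between 0.50 and 0.68 m above the worktop, from 128 mm in front of the origin back to the column. Keep clear of it: swing the arm past it drawn in close to the robot and low, under the head.

How it is judged:
By the outcome, as a careful person would: the job done as asked, in the order asked, and still so for the second after the job is handed in, with the robot touching nothing.
It also fails if it takes over 54 s, if anything falls off the work surface, if the arm or the gripper's body presses on something with over 40 N, if the wrist force passes 120 N, or if a joint passes its speed limit or range.

## Working session

There is one attempt and no reset: what is moved stays moved. The work goes in short steps, Python scripts to look and compute and a shell command to move; the robot and the scene stay as the last step left them, time stands still between calls to the robot, and variables do not carry over. Pictures are saved under pics/ and viewed, and the job is handed in when it is done.

```bash
ls; mkdir -p pics
python3 - <<'E'
from rig import robot, optics
import cv2,numpy as np
o=robot.get_obs()
for k,v in o.items(): print(k,np.round(v,4))
for n in ["scene","top","wrist"]:
    c=optics.camera(n); cv2.imwrite(f"pics/{n}0.png",c["img"][:,:,::-1]); np.savez(f"{n}0.npz",**c)
    print(n,c["camera_matrix"],c["position"],c["attitude"],[k for k in c])
E
```

```text
pics
time 0.0
q [-1.4135  0.5285  1.4339  0.      1.1813 -0.1785]
joint_velocities [-0.0004 -0.0001 -0.0003  0.0014 -0.0004  0.0008]
joint_torque [-2.00000e-04 -4.40043e+01 -1.76593e+01  6.31000e-02  5.81000e-02
 -2.00000e-04]
position [ 0.2059 -0.5893  0.1822]
tool_rot [ 0.9859  0.1671  0.     -0.0011]
ft_force [0.0123 0.2168 0.2866]
moment [ 0.0077 -0.005  -0.0111]
grip_width 0.0872
scene [[433.04078452   0.         317.87422075]
 [  0.         433.04078452 239.53310037]
 [  0.           0.           1.        ]] [-0.10504374  1.01149405  0.56143451] [-0.17636943  0.51482355  0.79188265 -0.27707834] ['img', 'depth', 'camera_matrix', 'position', 'attitude']
top [[527.89195862   0.         312.51248487]
 [  0.         527.89195862 240.23693951]
 [  0.           0.           1.        ]] [0.25467912 0.21838688 1.33168435] [ 0.07757069 -0.06106586 -0.70288403  0.70442018] ['img', 'depth', 'camera_matrix', 'position', 'attitude']
wrist [[418.20179258   0.         321.22526454]
 [  0.         418.20179258 236.33262586]
 [  0.           0.           1.        ]] [ 0.27512373 -0.56517616  0.38471359] [-0.11177994  0.08062672 -0.57294726  0.8079208 ] ['img', 'depth', 'camera_matrix', 'position', 'attitude']
```

View pics/scene0.png

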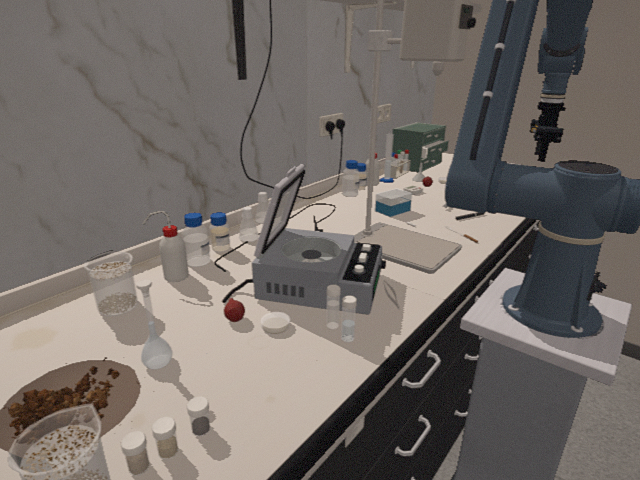

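View pics/top0.png

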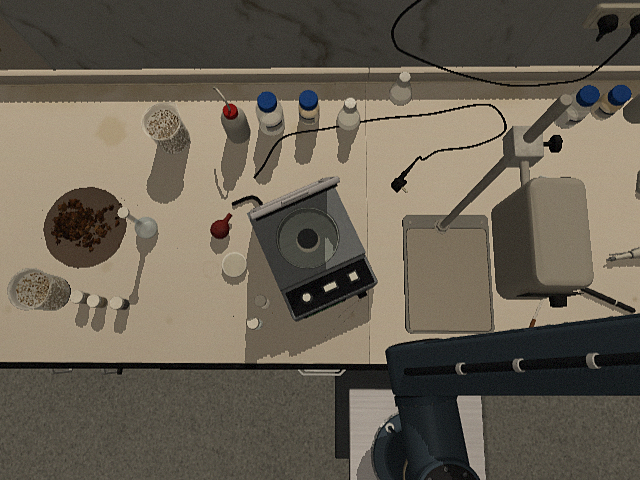

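View pics/wrist0.png

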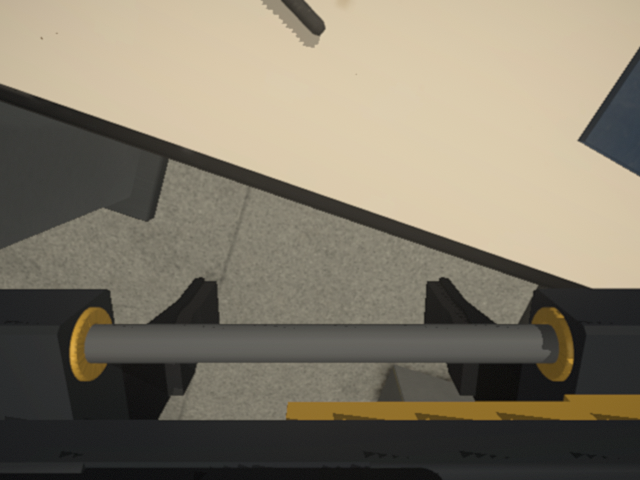

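The scene view shows the coater with its lid raised. In the top view the keys are near (306,297), (330,287) and (353,276), and the vials are at (253,323) and (260,300). The stirrer stand is on the right, between the arm and the coater. Next I'll measure.

```bash
cat > h.py <<'E'
import numpy as np, cv2
from scipy.spatial.transform import Rotation as R
def load(n): return np.load(n)
def ray(c,u,v):
    K=c["camera_matrix"]; d=np.array([(u-K[0,2])/K[0,0],-(v-K[1,2])/K[1,1],-1.])
    return R.from_quat(c["attitude"]).apply(d)
def atz(c,u,v,z):
    d=ray(c,u,v); p=c["position"]; return p+d*(z-p[2])/d[2]
def atd(c,u,v):
    return c["position"]+ray(c,u,v)*c["depth"][int(round(v)),int(round(u))]
def cloud(c):
    v,u=np.mgrid[:480,:640]; K=c["camera_matrix"]; z=c["depth"]
    d=np.stack([(u-K[0,2])/K[0,0]*z,-(v-K[1,2])/K[1,1]*z,-z],-1)
    return R.from_quat(c["attitude"]).apply(d.reshape(-1,3)).reshape(480,640,3)+c["position"]
def proj(c,P):
    q=R.from_quat(c["attitude"]).inv().apply(np.atleast_2d(P)-c["position"]); K=c["camera_matrix"]
    return np.stack([K[0,2]+K[0,0]*q[:,0]/-q[:,2],K[1,2]-K[1,1]*q[:,1]/-q[:,2]],-1)
E
python3 - <<'E'
from h import *
c=load("top0.npz"); im=c["img"][:,:,::-1]
cv2.imwrite("pics/crop1.png",cv2.resize(im[170:340,220:390],None,fx=3.5,fy=3.5,interpolation=cv2.INTER_CUBIC))
P=cloud(c)
g=im.astype(int).min(2)
m=np.zeros(g.shape,np.uint8); m[260:310,295:365]=(g[260:310,295:365]>150)
n,l,s,ce=cv2.connectedComponentsWithStats(m)
for i in range(1,n):
    if s[i,4]>15: print(ce[i],s[i],atz(c,*ce[i],.102),atd(c,*ce[i]))
E
```

```text
[352.73913043 275.65217391] [349 272   9   8  23] [0.414814   0.15323947 0.102     ] [0.41407421 0.15354043 0.10768083]
[331.66666667 285.04761905] [327 282   9   7  21] [0.39267491 0.20258517 0.102     ] [0.39229612 0.20262854 0.10537542]
[306.32 296.56] [303 294   7   6  25] [0.3657042  0.26160289 0.102     ] [0.36565468 0.26158362 0.1025485 ]
```

View pics/crop1.png

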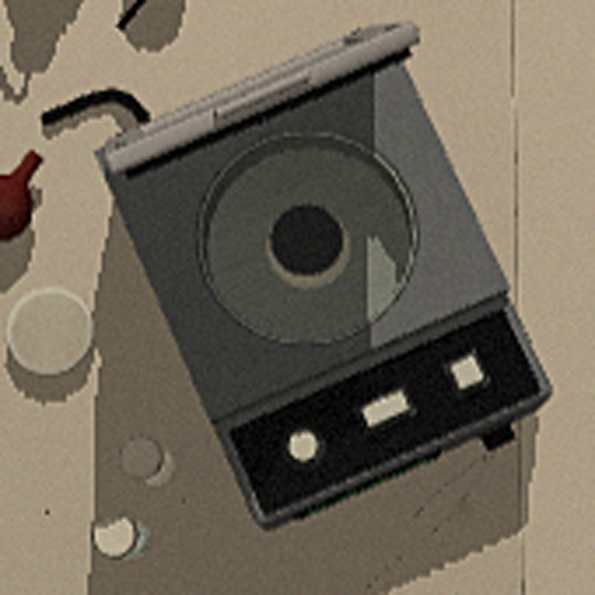

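Run:
```python
from h import *
c=load("top0.npz")
vac=atz(c,306.32,296.56,.102); stop=atz(c,352.74,275.65,.102)
mid=(vac+stop)/2; y=(vac-stop); print(np.linalg.norm(y)); y/=np.linalg.norm(y); x=np.array([y[1],-y[0],0]); yaw=np.arctan2(x[1],x[0])
O=mid+.103*x; O[2]=0; print("origin",O,"yaw",yaw,np.degrees(yaw))
M=np.stack([x,y,[0,0,1]])
print("wafer",M@(atz(c,308,238.6,.0905)-O), atz(c,330.3,286.6,.102),mid)
for n in ["top0","scene0"]:
    d=load(n+".npz"); P=(cloud(d)-O)@M.T
    ok=(d["depth"]>0)&(abs(P[...,0])<.25)&(abs(P[...,1])<.12)&(P[...,2]>.12)&(P[...,2]<.35)
    Q=P[ok]; print(n,len(Q))
    for z in np.arange(.12,.34,.02):
        q=Q[(Q[:,2]>=z)&(Q[:,2]<z+.02)]
        if len(q): print(round(z,2),len(q),np.percentile(q[:,0],[2,50,98]).round(3),np.percentile(q[:,1],[2,50,98]).round(3), q[:,2].max().round(3))
    # deck and housing heights
    for nm,b in dict(deck=(-.13,-.08,-.05,.05),house=(-.055,.1,-.1,.1)).items():
        s=(d["depth"]>0)&(P[...,0]>b[0])&(P[...,0]<b[1])&(P[...,1]>b[2])&(P[...,1]<b[3])&(P[...,2]>.06)&(P[...,2]<.12); print(nm,np.median(P[s][:,2]))
# housing corners check overlay
im=c["img"][:,:,::-1].copy(); im=cv2.resize(im,None,fx=2,fy=2)
def line(pts,col=(0,255,0)):
    q=proj(c,np.array(pts)@M+O)*2+.5; cv2.polylines(im,[np.round(q).astype(int)],True,col,1)
line([[-.061,-.11,.105],[-.061,.11,.105],[.14,.11,.105],[.14,-.11,.105]])
line([[-.14,-.11,.09],[-.14,.11,.09],[-.061,.11,.09],[-.061,-.11,.09]],(0,0,255))
for a in np.arange(1.,1.31,.1):
    line([[.126-.186*np.cos(a)+.015*np.sin(a),yy,.112+.186*np.sin(a)+.015*np.cos(a)] for yy in(-.1,.1)],(255,0,int(255*(a-1)/.3)))
cv2.imwrite("pics/ov.png",im[320:700,400:820])
s=load("scene0.npz"); im=s["img"][:,:,::-1].copy(); im=cv2.resize(im,None,fx=3,fy=3); 
def sl(pts,col):
    q=proj(s,np.array(pts)@M+O)*3+1; cv2.polylines(im,[np.round(q).astype(int)],True,col,1)
for a in (1.,1.15,1.3):
    sl([[.126-L*np.cos(a)+t*np.sin(a),.1,.112+L*np.sin(a)+t*np.cos(a)] for L,t in((0,0),(.197,0),(.197,.015),(0,.015))],(0,int(255*(a-1)/.3),255))
cv2.imwrite("pics/ovs.png",im[450:950,700:1250])
```

```text
0.11897629675602932
origin [0.48407571 0.24993984 0.        ] yaw 0.4255399211600216 24.38164149679903
wafer [ 0.02333277 -0.00072742  0.0905    ] [0.38903739 0.20578147 0.102     ] [0.39026166 0.20742014 0.102     ]
top0 1202
0.12 85 [0.127 0.131 0.138] [-0.087  0.001  0.088] 0.14
0.14 101 [0.122 0.128 0.131] [-0.085 -0.003  0.08 ] 0.158
0.16 13 [0.118 0.12  0.124] [-0.088  0.004  0.093] 0.18
0.18 11 [0.11  0.114 0.117] [-0.094 -0.074  0.096] 0.2
0.2 10 [0.104 0.107 0.11 ] [-0.094 -0.076  0.094] 0.218
0.22 9 [0.099 0.101 0.104] [-0.093  0.076  0.096] 0.235
0.24 15 [0.091 0.093 0.097] [-0.092  0.03   0.093] 0.259
0.26 220 [0.064 0.067 0.09 ] [-0.089  0.009  0.089] 0.28
0.28 661 [0.065 0.071 0.082] [-0.094 -0.002  0.095] 0.3
0.3 77 [0.069 0.072 0.075] [-0.028  0.001  0.029] 0.307
deck 0.09124279544392766
house 0.10010321928413157
scene0 1893
0.12 271 [0.114 0.121 0.133] [-0.088  0.018  0.1  ] 0.14
0.14 180 [0.107 0.118 0.129] [-0.087  0.017  0.101] 0.16
0.16 184 [0.101 0.111 0.121] [-0.087  0.019  0.101] 0.18
0.18 185 [0.094 0.104 0.116] [-0.088  0.018  0.101] 0.2
0.2 193 [0.086 0.098 0.108] [-0.087  0.019  0.101] 0.22
0.22 200 [0.08  0.091 0.101] [-0.087  0.02   0.101] 0.24
0.24 177 [0.073 0.08  0.094] [-0.087  0.081  0.1  ] 0.26
0.26 223 [0.065 0.07  0.087] [-0.087  0.061  0.101] 0.28
0.28 253 [0.068 0.072 0.08 ] [-0.089  0.027  0.1  ] 0.3
0.3 27 [0.07  0.072 0.077] [-0.027  0.007  0.031] 0.304
deck 0.0907713562641898
house 0.10234560051264124
```

View pics/ov.png

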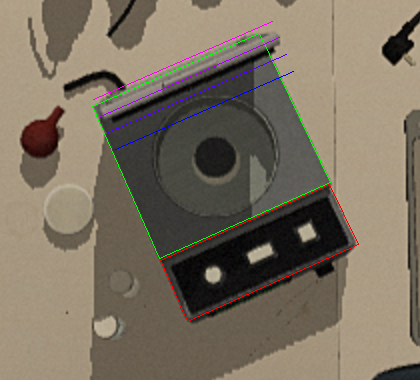

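View pics/ovs.png

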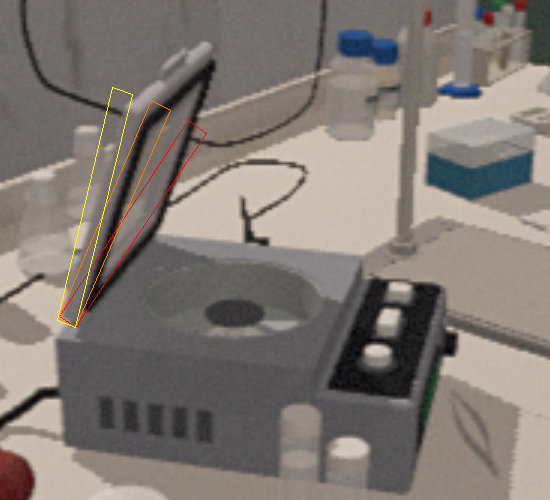

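The overlay of the estimated coater pose matches the housing and console outlines. The lid angle comes out at about 1.25 rad from the face slope. Before swinging the arm I'll locate the stand and the small items.

```bash
cat >> h.py <<'E'
O=np.array([.4841,.2499,0]); yaw=.4255
M=np.array([[np.cos(yaw),np.sin(yaw),0],[-np.sin(yaw),np.cos(yaw),0],[0,0,1]])
def c2w(p): return np.asarray(p)@M+O
def w2c(p): return M@(np.asarray(p)-O)
def face(a,L=.164,t=.015): return np.array([.126-L*np.cos(a)+t*np.sin(a),0,.112+L*np.sin(a)+t*np.cos(a)])
E
python3 - <<'E'
from h import *
c=load("top0.npz")
for u,v in [(403,216),(488,216),(493,332),(407,331)]: print("plate",atz(c,u,v,.017).round(3))
P=cloud(c)
for u,v in [(505,215),(505,290),(550,200),(575,292),(585,190),(525,145),(545,296),(450,350),(600,345),(540,360),(430,395),(400,365)]: print((u,v),P[v,u].round(3))
for u,v,z in [(253,323,.098),(260,300,.098),(234,264,.018)]: print(atz(c,u,v,z).round(3), w2c(atz(c,u,v,z)).round(3))
E
```

```text
plate [0.579 0.019 0.017]
plate [ 0.579 -0.196  0.017]
plate [ 0.288 -0.191  0.017]
plate [0.29  0.018 0.017]
(505, 215) [ 0.438 -0.038  0.595]
(505, 290) [ 0.334 -0.04   0.569]
(550, 200) [ 0.436 -0.066  0.681]
(575, 292) [ 0.323 -0.1    0.651]
(585, 190) [ 0.45  -0.112  0.678]
(525, 145) [ 0.541 -0.072  0.6  ]
(545, 296) [ 0.321 -0.079  0.61 ]
(450, 350) [0.248 0.013 0.44 ]
(600, 345) [ 0.257 -0.123  0.656]
(540, 360) [ 0.237 -0.071  0.596]
(430, 395) [0.171 0.036 0.375]
(400, 365) [0.22  0.079 0.325]
[0.305 0.385 0.098] [-0.108  0.197  0.098]
[0.358 0.37  0.098] [-0.065  0.161  0.098]
[0.455 0.448 0.018] [0.055 0.192 0.018]
```

```bash
cat >> h.py <<'E'
def st(o=None):
    from rig import robot
    o=robot.get_obs(); p=o["position"]; print("t",round(o["time"],2),"q",np.round(o["q"],4),"p",np.round(p,4),"c",w2c(p).round(4),"F",np.round(o["ft_force"],2),"w",round(float(o["grip_width"]),4))
    Rm=R.from_quat(o["tool_rot"]).as_matrix(); print("xt",Rm[:,0].round(3),"zt",Rm[:,2].round(3)); return o
def go(target,Rm=None):
    from rig import robot
    o=robot.get_obs(); Rm=R.from_quat(o["tool_rot"]).as_matrix(); print("tool mm to world target",np.round(target,4),(Rm.T@(np.asarray(target)-o["position"])*1000).round(1))
E
python3 -m inch '[{"dy":-25,"gripper":0},{"dy":-35,"dz":5},{"dy":-35,"dz":5},{"dy":-35,"dz":5},{"dy":-30,"dz":5},{"dy":-20,"dz":5}]' 10
python3 -c "
from h import *; st()"
```

```text
t 0.15 q [-1.4135  0.5283  1.4336 -0.      1.1814 -0.1785] p [ 0.2059 -0.5895  0.1824] c [-0.5999 -0.6497  0.1824] F [-0.17 -0.04 -0.3 ] w 0.0871
xt [0.944 0.33  0.   ] zt [-0.     0.002 -1.   ]invalid input
```

```bash
python3 -m inch '[{"ax":0,"ay":0,"az":0,"dx":0,"dy":-25,"dz":0,"gripper":0},{"ax":0,"ay":0,"az":0,"dx":0,"dy":-35,"dz":5,"gripper":0},{"ax":0,"ay":0,"az":0,"dx":0,"dy":-35,"dz":5,"gripper":0},{"ax":0,"ay":0,"az":0,"dx":0,"dy":-35,"dz":5,"gripper":0},{"ax":0,"ay":0,"az":0,"dx":0,"dy":-30,"dz":5,"gripper":0},{"ax":0,"ay":0,"az":0,"dx":0,"dy":-20,"dz":5,"gripper":0}]' 10
python3 -c "
from h import *; st()"
```

```text
time: 0.75
position: [0.1461, -0.4171, 0.1577]
tool_rot: [0.986, 0.167, 0.0, -0.001]
ft_force: [0.5, -0.8, -0.3]
grip_width: 0.0467
t 0.75 q [-1.4876e+00  3.2420e-01  1.9010e+00 -1.0000e-04  9.1880e-01 -2.5250e-01] p [ 0.1461 -0.4171  0.1577] c [-0.5831 -0.468   0.1577] F [ 0.5  -0.79 -0.31] w 0.0467
xt [0.944 0.33  0.001] zt [-0.     0.002 -1.   ]
```

Run:
```python
from rig import optics
from h import *
for n in ["scene","top"]:
    c=optics.camera(n); cv2.imwrite(f"pics/{n}1.png",c["img"][:,:,::-1]); np.savez(f"{n}1.npz",**c)
```

```text
(no output)
```

View pics/scene1.png

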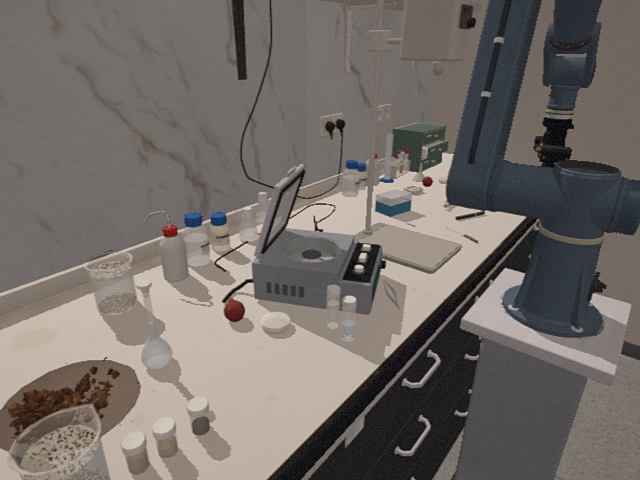

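View pics/top1.png

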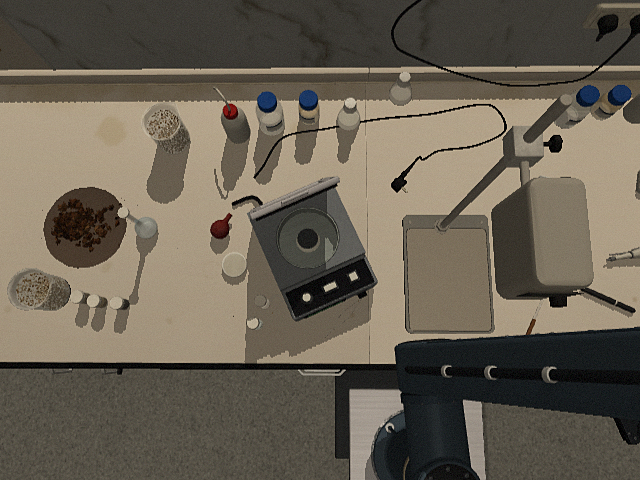

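Run:
```python
from h import *
q1=-1.4876
f=np.array([np.cos(q1),np.sin(q1),0]); l=np.array([-np.sin(q1),np.cos(q1),0])
for n in ["top1","scene1"]:
    c=load(n+".npz"); P=cloud(c); ok=(c["depth"]>0)
    F=P@f; Lf=P@l; Z=P[...,2]; r=np.hypot(P[...,0],P[...,1])
    img=c["img"].astype(int); blue=ok&(img[...,2]>img[...,0]+8)&(Z>.05)&(r<.7)&(np.abs(P[...,0])<.5)
    print(n,blue.sum())
    for z in np.arange(.1,1.2,.05):
        s=blue&(Z>=z)&(Z<z+.05)
        if s.sum()>10: print(round(z,2),s.sum(),"f",np.percentile(F[s],[2,50,98]).round(3),"l",np.percentile(Lf[s],[2,50,98]).round(3),"r",np.percentile(r[s],98).round(3))
    # head
    h=ok&(Z>.45)&(Z<.75)&(P[...,0]>.27)&(P[...,1]<.08)&(P[...,1]>-.25)&~blue
    if h.sum(): print("head",h.sum(),np.percentile(P[h],[1,50,99],axis=0).round(3),"rmin",np.percentile(r[h],[0.2,1,3]))
```

```text
top1 4911
0.1 28 f [-0.066 -0.061 -0.043] l [-0.016  0.023  0.055] r 0.072
0.15 20 f [-0.063 -0.058 -0.045] l [-0.01   0.023  0.043] r 0.063
0.2 12 f [-0.06  -0.058 -0.052] l [0.006 0.017 0.031] r 0.061
0.25 145 f [-0.062 -0.055  0.05 ] l [0.023 0.136 0.263] r 0.268
0.3 1244 f [-0.053 -0.016  0.047] l [0.033 0.113 0.262] r 0.265
0.35 161 f [-0.039 -0.029  0.017] l [0.173 0.208 0.264] r 0.265
0.4 172 f [-0.022 -0.012  0.019] l [0.178 0.227 0.264] r 0.264
0.45 233 f [-0.004  0.008  0.036] l [0.177 0.226 0.264] r 0.266
0.5 288 f [0.013 0.024 0.06 ] l [0.176 0.227 0.264] r 0.271
0.55 337 f [0.032 0.043 0.098] l [0.176 0.227 0.264] r 0.282
0.6 445 f [0.05  0.06  0.093] l [0.176 0.222 0.264] r 0.28
0.65 544 f [0.068 0.078 0.11 ] l [0.176 0.226 0.264] r 0.286
0.7 713 f [0.085 0.096 0.126] l [0.175 0.224 0.264] r 0.292
0.75 521 f [0.101 0.109 0.127] l [0.177 0.229 0.263] r 0.292
head 13753 [[ 0.308 -0.122  0.501]
 [ 0.405 -0.064  0.674]
 [ 0.563 -0.037  0.722]] rmin [0.28502277 0.32107465 0.32858452]
scene1 23810
0.1 1297 f [-0.067 -0.057 -0.02 ] l [-0.06  -0.007  0.059] r 0.075
0.15 1202 f [-0.064 -0.055 -0.019] l [-0.057 -0.007  0.058] r 0.066
0.2 1700 f [-0.062 -0.049 -0.03 ] l [-0.095  0.018  0.244] r 0.25
0.25 4160 f [-0.063 -0.056 -0.047] l [-0.098  0.052  0.25 ] r 0.263
0.3 4134 f [-0.061 -0.045  0.058] l [-0.088  0.07   0.251] r 0.263
0.35 1060 f [-0.041 -0.028  0.381] l [0.11  0.199 0.258] r 0.393
0.4 1393 f [-0.023 -0.006  0.413] l [0.082 0.185 0.257] r 0.427
0.45 1659 f [-0.004  0.015  0.412] l [0.059 0.175 0.256] r 0.431
0.5 1886 f [0.013 0.054 0.413] l [0.056 0.174 0.256] r 0.431
0.55 1704 f [0.031 0.051 0.31 ] l [0.057 0.175 0.257] r 0.34
0.6 1994 f [0.048 0.092 0.299] l [0.065 0.174 0.256] r 0.318
0.65 265 f [0.066 0.235 0.26 ] l [0.065 0.125 0.255] r 0.289
head 11299 [[ 0.322 -0.242  0.455]
 [ 0.967 -0.042  0.585]
 [ 0.981  0.075  0.689]] rmin [0.32238575 0.32723805 0.330604  ]
```

```bash
python3 - <<'E'
from h import *
from scipy.optimize import lsq_linear
D=[(.5285,1.4339,.6143,.1822),(.3242,1.9010,None,.1577)]
import math
p=[(.2059,-.5893),(.1461,-.4171)]; q1=[-1.4135,-1.4876]
A=[];b=[]
for (q2,q3,_,z),P,q in zip(D,p,q1):
    f=P[0]*math.cos(q)+P[1]*math.sin(q); l=-P[0]*math.sin(q)+P[1]*math.cos(q); print("f,l",f,l)
    s=q2+q3
    A.append([0,math.sin(q2),math.sin(s),math.cos(s)]);b.append(f)
    A.append([1,math.cos(q2),math.cos(s),-math.sin(s)]);b.append(z)
A=np.array(A);b=np.array(b)
print(np.linalg.solve(A,b),np.linalg.cond(A))
print("B=0",np.linalg.lstsq(A[:,:3],b,rcond=None))
E
python3 - <<'E'
from h import *
c=load("scene1.npz"); im=c["img"][:,:,::-1]
cv2.imwrite("pics/arm1.png",cv2.resize(im[0:220,420:640],None,fx=2.7,fy=2.7,interpolation=cv2.INTER_CUBIC))
E
```

```text
f,l 0.6142786727042383 0.11104509111491301
f,l 0.42779829289044863 0.11093349629403182
[-0.06761023  0.58639416  0.39240658  0.11555644] 39.59323074385556
B=0 (array([-0.29385149,  0.66963024,  0.28819121]), array([0.00042674]), np.int32(3), array([2.03651075, 1.3573209 , 0.10150838]))
```

View pics/arm1.png

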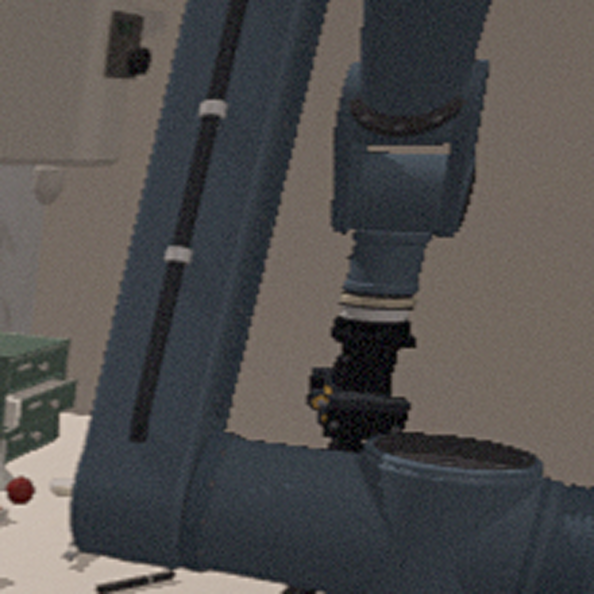

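```bash
cat > kin.py <<'E'
import numpy as np
h,L1,A,B,T=.28,.586,.392,.1156,.348
def pts(q2,q3,q5):
    s=q2+q3; t=s+q5
    E=np.array([L1*np.sin(q2),h+L1*np.cos(q2)])
    E2=E+B*np.array([np.cos(s),-np.sin(s)])
    W=E2+A*np.array([np.sin(s),np.cos(s)])
    tip=W+T*np.array([np.sin(t),np.cos(t)])
    return E,E2,W,tip
def intr(q2,q3,q5,rho=.065):
    E,E2,W,tip=pts(q2,q3,q5)
    out=0
    for P0,P1,r,l in ((E2,W,rho,.17),(np.array([0,h]),E,.06,.264),(W,W+.25*(tip-W)/T,.055,.16)):
        for u in np.linspace(0,1,60):
            P=P0+u*(P1-P0)
            # distance to z-slab [.49,.70]
            dz=max(.49-P[1],0,P[1]-.70)
            if dz<r: out=max(out,np.hypot(P[0]+np.sqrt(r*r-dz*dz),l if l>.2 else 0.11))
    return out
E
python3 - <<'E'
from kin import *
print(pts(.3242,1.901,.9188),intr(.3242,1.901,.9188))
res=[]
for q2 in np.arange(-.7,.8,.05):
  for q3 in np.arange(1.7,2.41,.05):
    for tl in np.arange(-.6,.61,.1):   # tilt: tip outward positive
      q5=np.pi-tl-q2-q3
      if not .0<q5<2.6: continue
      E,E2,W,tip=pts(q2,q3,q5)
      if tip[1]<.04 : continue
      if tip[0]>.5: continue
      res.append((intr(q2,q3,q5),q2,q3,tl,*W,*tip))
res.sort()
for r in res[:12]: print(np.round(r,3))
print("tilt0")
for r in [r for r in res if abs(r[3])<.01][:8]: print(np.round(r,3))
E
```

```text
(array([0.18667063, 0.83547284]), array([0.1163065 , 0.74375452]), array([0.42732363, 0.50514953]), array([0.42648588, 0.15715053])) 0.5044626441515685
[ 0.267 -0.1    2.35  -0.6    0.174  0.527 -0.023  0.24 ]
[ 0.267 -0.1    2.35  -0.5    0.174  0.527  0.007  0.221]
[ 0.267 -0.1    2.35  -0.4    0.174  0.527  0.038  0.206]
[ 0.267 -0.1    2.35  -0.3    0.174  0.527  0.071  0.194]
[ 0.267 -0.1    2.35  -0.2    0.174  0.527  0.105  0.186]
[ 0.267 -0.1    2.35  -0.1    0.174  0.527  0.139  0.181]
[ 0.267 -0.1    2.35  -0.     0.174  0.527  0.174  0.179]
[ 0.267 -0.1    2.35   0.1    0.174  0.527  0.209  0.181]
[ 0.267 -0.1    2.35   0.2    0.174  0.527  0.243  0.186]
[ 0.267 -0.1    2.35   0.3    0.174  0.527  0.277  0.194]
[ 0.267 -0.1    2.4   -0.6    0.157  0.516 -0.04   0.228]
[ 0.267 -0.1    2.4   -0.5    0.157  0.516 -0.01   0.21 ]
tilt0
[ 0.267 -0.1    2.35  -0.     0.174  0.527  0.174  0.179]
[ 0.267 -0.1    2.4   -0.     0.157  0.516  0.157  0.168]
[ 0.267 -0.15   2.3   -0.     0.177  0.548  0.177  0.2  ]
[ 0.267 -0.15   2.35  -0.     0.161  0.535  0.161  0.187]
[ 0.267 -0.15   2.4   -0.     0.145  0.523  0.145  0.175]
[ 0.269 -0.05   2.4   -0.     0.168  0.508  0.168  0.16 ]
[ 0.271  0.     2.4   -0.     0.18   0.499  0.18   0.151]
[ 0.274 -0.05   2.35  -0.     0.186  0.518  0.186  0.17 ]
```

Run:
```python
from kin import *
from scipy.optimize import fsolve
for tl in (0,.3):
 for f in (.25,.28,.31,.34,.375):
  for z in (.06,.1,.14):
    g=lambda x: pts(x[0],x[1],np.pi-tl-x[0]-x[1])[3]-[f,z]
    x,_,ok,_=fsolve(g,[.1,2.2],full_output=1); q5=np.pi-tl-x.sum()
    print(tl,f,z,ok,x.round(3),round(q5,3),"W",pts(*x,q5)[2].round(3),"intr",round(intr(*x,q5),3))
```

```text
0 0.25 0.06 1 [0.414 2.406] 0.321 W [0.25  0.408] intr 0.364
0 0.25 0.1 1 [0.266 2.352] 0.523 W [0.25  0.448] intr 0.32
0 0.25 0.14 1 [0.139 2.29 ] 0.712 W [0.25  0.488] intr 0.334
0 0.28 0.06 1 [0.422 2.335] 0.385 W [0.28  0.408] intr 0.366
0 0.28 0.1 1 [0.292 2.287] 0.563 W [0.28  0.448] intr 0.348
0 0.28 0.14 1 [0.178 2.231] 0.733 W [0.28  0.488] intr 0.362
0 0.31 0.06 1 [0.434 2.265] 0.443 W [0.31  0.408] intr 0.371
0 0.31 0.1 1 [0.318 2.222] 0.602 W [0.31  0.448] intr 0.376
0 0.31 0.14 1 [0.215 2.17 ] 0.756 W [0.31  0.488] intr 0.391
0 0.34 0.06 1 [0.45  2.195] 0.497 W [0.34  0.408] intr 0.385
0 0.34 0.1 1 [0.345 2.156] 0.641 W [0.34  0.448] intr 0.405
0 0.34 0.14 1 [0.251 2.108] 0.782 W [0.34  0.488] intr 0.42
0 0.375 0.06 1 [0.472 2.114] 0.556 W [0.375 0.408] intr 0.415
0 0.375 0.1 1 [0.378 2.078] 0.686 W [0.375 0.448] intr 0.439
0 0.375 0.14 1 [0.293 2.034] 0.815 W [0.375 0.488] intr 0.454
0.3 0.25 0.06 1 [0.675 2.745] -0.579 W [0.147 0.392] intr 0.49
0.3 0.25 0.1 1 [0.296 2.617] -0.072 W [0.147 0.432] intr 0.326
0.3 0.25 0.14 1 [0.057 2.516] 0.268 W [0.147 0.472] intr 0.277
0.3 0.28 0.06 1 [0.546 2.625] -0.329 W [0.177 0.392] intr 0.419
0.3 0.28 0.1 1 [0.293 2.542] 0.006 W [0.177 0.432] intr 0.325
0.3 0.28 0.14 1 [0.098 2.459] 0.284 W [0.177 0.472] intr 0.283
0.3 0.31 0.06 1 [0.499 2.536] -0.194 W [0.207 0.392] intr 0.397
0.3 0.31 0.1 1 [0.3   2.472] 0.069 W [0.207 0.432] intr 0.327
0.3 0.31 0.14 1 [0.136 2.401] 0.305 W [0.207 0.472] intr 0.291
0.3 0.34 0.06 1 [0.48  2.457] -0.095 W [0.237 0.392] intr 0.389
0.3 0.34 0.1 1 [0.314 2.403] 0.124 W [0.237 0.432] intr 0.331
0.3 0.34 0.14 1 [0.171 2.341] 0.329 W [0.237 0.472] intr 0.319
0.3 0.375 0.06 1 [0.475 2.37 ] -0.003 W [0.272 0.392] intr 0.387
0.3 0.375 0.1 1 [0.335 2.324] 0.182 W [0.272 0.432] intr 0.337
0.3 0.375 0.14 1 [0.211 2.27 ] 0.36 W [0.272 0.472] intr 0.352
```

```bash
python3 -m inch '[{"ax":0,"ay":0,"az":0,"dx":10,"dy":-20,"dz":0,"gripper":0},{"ax":0,"ay":0,"az":0,"dx":10,"dy":-35,"dz":0,"gripper":0},{"ax":0,"ay":0,"az":0,"dx":10,"dy":-38,"dz":0,"gripper":0},{"ax":0,"ay":0,"az":0,"dx":10,"dy":-38,"dz":0,"gripper":0},{"ax":0,"ay":0,"az":0,"dx":10,"dy":-35,"dz":0,"gripper":0},{"ax":0,"ay":0,"az":0,"dx":9,"dy":-25,"dz":0,"gripper":0}]' 10
python3 - <<'E'
from h import *
st()
from rig import optics
c=optics.camera("scene"); cv2.imwrite("pics/scene2.png",c["img"][:,:,::-1])
c=optics.camera("top"); cv2.imwrite("pics/top2.png",c["img"][:,:,::-1])
E
```

```text
time: 1.45
position: [0.1395, -0.2195, 0.1583]
tool_rot: [0.986, 0.167, 0.0, 0.0]
ft_force: [0.3, 0.5, 0.8]
grip_width: 0.001
t 1.45 q [-1.4457e+00  6.6200e-02  2.2903e+00  2.0000e-04  7.8480e-01 -2.1070e-01] p [ 0.1395 -0.2195  0.1583] c [-0.5076 -0.2853  0.1583] F [0.33 0.51 0.75] w 0.001
xt [0.944 0.329 0.   ] zt [ 0. -0. -1.]
```

View pics/top2.png

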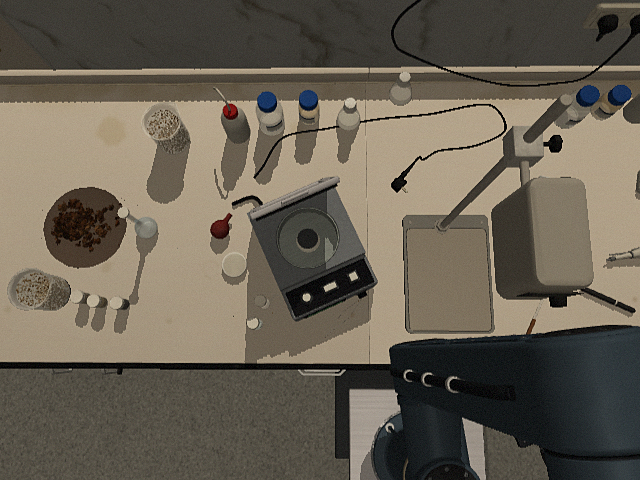

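View pics/scene2.png

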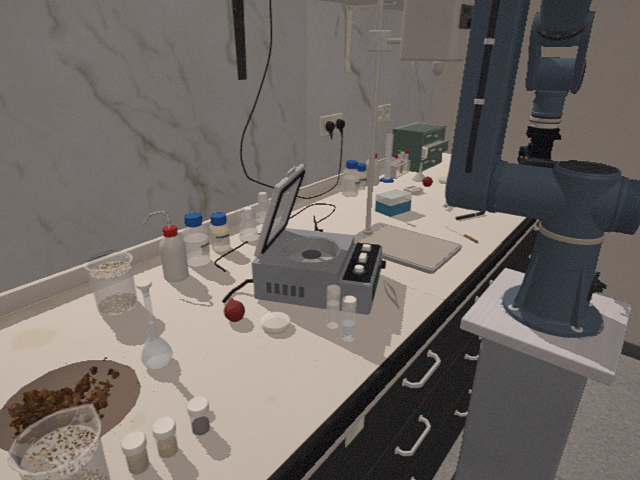

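Run:
```python
from kin import *
print(pts(.0662,2.2903,.7848),intr(.0662,2.2903,.7848),intr(.0662,2.2903,.7848,.075))
for f,z in((.20,.16),(.2,.17),(.19,.165)):
    from scipy.optimize import fsolve
    g=lambda x: pts(x[0],x[1],np.pi-x[0]-x[1])[3]-[f,z]
    x=fsolve(g,[.1,2.2]);q5=np.pi-x.sum(); print(f,z,x,q5,intr(*x,q5),intr(*x,q5,.075))
# swing deltas
r0=np.hypot(.1395,.2195); a0=np.arctan2(-.2195,.1395); print(r0,np.degrees(a0))
xt=np.array([.944,.329]);yt=np.array([.329,-.944])
P=np.array([.1395,-.2195]); 
for k in range(1,17):
    a=a0+np.radians(6)*k; rr=max(.236,r0-.004*k); Q=rr*np.array([np.cos(a),np.sin(a)]); d=(Q-P)*1000; print(k,np.round([d@xt,d@yt]),Q.round(3),np.degrees(a).round(1)); P=Q
```

```text
(array([0.03876487, 0.86471641]), array([-0.04300164,  0.78299985]), array([0.23409952, 0.50572932]), array([0.23420136, 0.15772933])) 0.3186856183075198 0.3280891856357842
0.2 0.16 [0.00486264 2.34657209] 0.7901579226699957 0.28692333470951825 0.2961840643938522
0.2 0.17 [-0.02490388  2.32692565] 0.8395708816746934 0.28692333470807146 0.2961840643923977
0.19 0.165 [-0.02790051  2.35345731] 0.8160358564504175 0.27771388153997634 0.2869233347080714
0.26007787295346757 -57.56260055661212
1 [ 25. -11.] [ 0.159 -0.201] -51.6
2 [ 23. -14.] [ 0.176 -0.18 ] -45.6
3 [ 21. -16.] [ 0.191 -0.158] -39.6
4 [ 19. -18.] [ 0.203 -0.135] -33.6
5 [ 17. -19.] [ 0.213 -0.111] -27.6
6 [ 14. -21.] [ 0.22  -0.087] -21.6
7 [ 15. -20.] [ 0.227 -0.063] -15.6
8 [ 13. -21.] [ 0.233 -0.039] -9.6
9 [ 11. -22.] [ 0.236 -0.015] -3.6
10 [  8. -23.] [0.236 0.01 ] 2.4
11 [  6. -24.] [0.233 0.035] 8.4
12 [  3. -24.] [0.229 0.059] 14.4
13 [  1. -25.] [0.221 0.082] 20.4
14 [ -2. -25.] [0.211 0.105] 26.4
15 [ -4. -24.] [0.199 0.127] 32.4
16 [ -7. -24.] [0.185 0.147] 38.4
```

Run:
```python
import numpy as np
xt=np.array([.944,.329]);yt=np.array([.329,-.944])
P=np.array([.1235,-.194]);r=.23;a0=np.arctan2(P[1],P[0])
for k in range(1,16):
    a=a0+np.radians(6.5)*k; Q=r*np.array([np.cos(a),np.sin(a)]); d=(Q-P)*1000; print(k,np.round([d@xt,d@yt]),Q.round(3),np.degrees(a).round(1)); P=Q
```

```text
1 [25. -7.] [ 0.145 -0.179] -51.0
2 [ 24. -10.] [ 0.164 -0.161] -44.5
3 [ 23. -13.] [ 0.181 -0.142] -38.0
4 [ 21. -15.] [ 0.196 -0.12 ] -31.5
5 [ 19. -18.] [ 0.208 -0.097] -25.0
6 [ 17. -20.] [ 0.218 -0.073] -18.5
7 [ 15. -21.] [ 0.225 -0.048] -12.0
8 [ 12. -23.] [ 0.229 -0.022] -5.5
9 [ 10. -24.] [0.23  0.004] 1.0
10 [  7. -25.] [0.228 0.03 ] 7.5
11 [  4. -26.] [0.223 0.056] 14.0
12 [  1. -26.] [0.215 0.08 ] 20.5
13 [ -2. -26.] [0.205 0.104] 27.0
14 [ -5. -26.] [0.192 0.127] 33.5
15 [ -8. -25.] [0.176 0.148] 40.0
```

```bash
python3 -m inch '[{"ax":0,"ay":0,"az":0,"dx":-3,"dy":-14,"dz":0,"gripper":0},{"ax":0,"ay":0,"az":0,"dx":-4,"dy":-15,"dz":0,"gripper":0},{"ax":0,"ay":0,"az":0,"dx":25,"dy":-7,"dz":0,"gripper":0},{"ax":0,"ay":0,"az":0,"dx":24,"dy":-10,"dz":0,"gripper":0},{"ax":0,"ay":0,"az":0,"dx":23,"dy":-13,"dz":0,"gripper":0}]'
python3 -c "
from h import *; st()"
```

```text
time: 2.05
position: [0.1825, -0.1457, 0.1587]
tool_rot: [0.986, 0.165, 0.0, 0.002]
ft_force: [0.8, -0.6, 0.1]
grip_width: 0.0006
t 2.05 q [-1.1691  0.0163  2.3445  0.      0.7773  0.0692] p [ 0.1825 -0.1457  0.1587] c [-0.438  -0.2358  0.1587] F [ 0.82 -0.56  0.14] w 0.0006
xt [0.945 0.326 0.   ] zt [ 0.001 -0.003 -1.   ]
```

```bash
python3 -m inch '[{"ax":0,"ay":0,"az":0,"dx":21,"dy":-15,"dz":0,"gripper":0},{"ax":0,"ay":0,"az":0,"dx":19,"dy":-18,"dz":0,"gripper":0},{"ax":0,"ay":0,"az":0,"dx":17,"dy":-20,"dz":0,"gripper":0},{"ax":0,"ay":0,"az":0,"dx":15,"dy":-21,"dz":0,"gripper":0},{"ax":0,"ay":0,"az":0,"dx":12,"dy":-23,"dz":0,"gripper":0}]'
python3 -c "
from h import *; st()
from rig import optics
c=optics.camera('top'); cv2.imwrite('pics/top3.png',c['img'][:,:,::-1])"
```

```text
time: 2.55
position: [0.2311, -0.0249, 0.1587]
tool_rot: [0.986, 0.167, 0.001, 0.001]
ft_force: [1.1, -0.1, -0.3]
grip_width: 0.0005
t 2.55 q [-0.6052  0.0144  2.3466 -0.      0.7772  0.6304] p [ 0.2311 -0.0249  0.1587] c [-0.3439 -0.1458  0.1587] F [ 1.05 -0.06 -0.34] w 0.0005
xt [0.944 0.329 0.002] zt [ 0.003 -0.002 -1.   ]
```

View pics/top3.png

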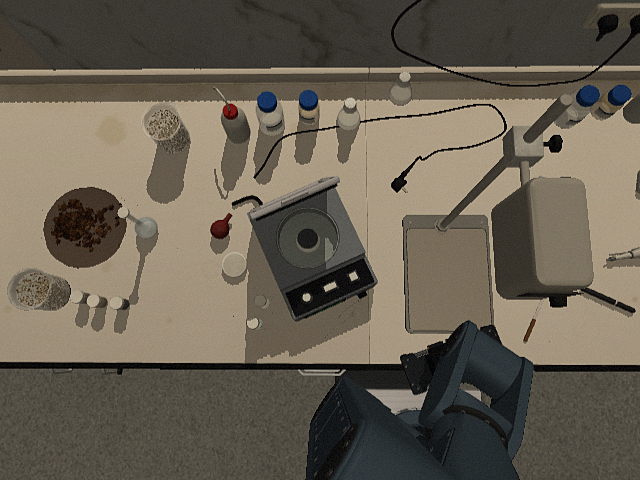

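```bash
python3 -m inch '[{"ax":0,"ay":0,"az":0,"dx":10,"dy":-24,"dz":0,"gripper":0},{"ax":0,"ay":0,"az":0,"dx":7,"dy":-25,"dz":0,"gripper":0},{"ax":0,"ay":0,"az":0,"dx":4,"dy":-26,"dz":0,"gripper":0},{"ax":0,"ay":0,"az":0,"dx":1,"dy":-26,"dz":0,"gripper":0},{"ax":0,"ay":0,"az":0,"dx":-2,"dy":-26,"dz":0,"gripper":0},{"ax":0,"ay":0,"az":0,"dx":0,"dy":-20,"dz":0,"gripper":0},{"ax":0,"ay":0,"az":0,"dx":0,"dy":0,"dz":0,"gripper":0}]'
python3 -c "
from h import *; st(); t=c2w([-.103,.06,.125]); print(t); go(t)"
```

```text
time: 3.3
position: [0.1996, 0.1223, 0.1583]
tool_rot: [0.986, 0.17, 0.0, -0.0]
ft_force: [0.4, -1.0, 0.6]
grip_width: 0.0003
t 3.3 q [5.5400e-02 2.0000e-02 2.3425e+00 1.0000e-04 7.7840e-01 1.2852e+00] p [0.1996 0.1223 0.1583] c [-0.3118  0.0012  0.1583] F [ 0.36 -1.    0.64] w 0.0003
xt [0.942 0.334 0.001] zt [ 0.001  0.    -1.   ]
[0.36551768 0.26203399 0.125     ]
tool mm to world target [0.3655 0.262  0.125 ] [203.1 -76.2  33.5]
```

```bash
python3 -m inch '[{"ax":0,"ay":0,"az":0,"dx":25,"dy":-10,"dz":0,"gripper":0},{"ax":0,"ay":0,"az":0,"dx":38,"dy":-14,"dz":0,"gripper":0},{"ax":0,"ay":0,"az":0,"dx":40,"dy":-15,"dz":0,"gripper":0},{"ax":0,"ay":0,"az":0,"dx":40,"dy":-15,"dz":0,"gripper":0},{"ax":0,"ay":0,"az":0,"dx":35,"dy":-12,"dz":10,"gripper":0},{"ax":0,"ay":0,"az":0,"dx":25,"dy":-10,"dz":10,"gripper":0},{"ax":0,"ay":0,"az":-0.085,"dx":0,"dy":0,"dz":0,"gripper":0},{"ax":0,"ay":0,"az":0,"dx":0,"dy":0,"dz":0,"gripper":0}]'
python3 - <<'E'
from h import *; st(); t=c2w([-.103,.06,.107]); go(t)
from rig import optics
for n in ("top","scene","wrist"):
    c=optics.camera(n); np.savez(n+"4.npz",**c); cv2.imwrite(f"pics/{n}4.png",c['img'][:,:,::-1])
    print(n,proj(c,[c2w([-.103,.06,.102]),t]))
im=cv2.imread("pics/scene4.png"); cv2.imwrite("pics/s4c.png",cv2.resize(im[150:350,240:440],None,fx=3,fy=3,interpolation=cv2.INTER_CUBIC))
E
```

```text
time: 4.1
position: [0.3683, 0.2591, 0.1375]
tool_rot: [0.978, 0.208, 0.0, 0.0]
ft_force: [0.5, -0.5, 0.5]
grip_width: 0.0003
t 4.1 q [ 3.6430e-01  3.6810e-01  1.9064e+00 -6.0000e-04  8.6720e-01  1.5157e+00] p [0.3683 0.2591 0.1375] c [-0.1017  0.0562  0.1375] F [ 0.45 -0.48  0.54] w 0.0003
xt [ 0.913  0.408 -0.   ] zt [ 0. -0. -1.]
tool mm to world target [0.3655 0.262  0.107 ] [-1.3 -3.8 30.5]
top [[306.13429505 296.63984508]
 [306.05908626 296.44489087]]
scene [[358.61104068 266.35047195]
 [358.70808629 264.40631057]]
wrist [[316.29596166 245.24649683]
 [316.19784422 247.76254385]]
```

View pics/wrist4.png

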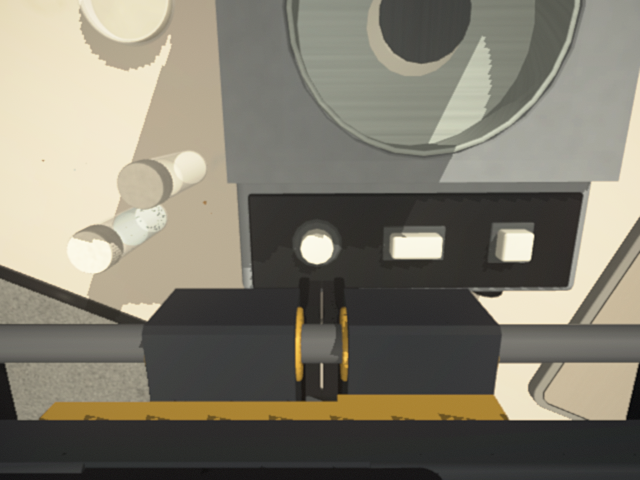

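View pics/s4c.png

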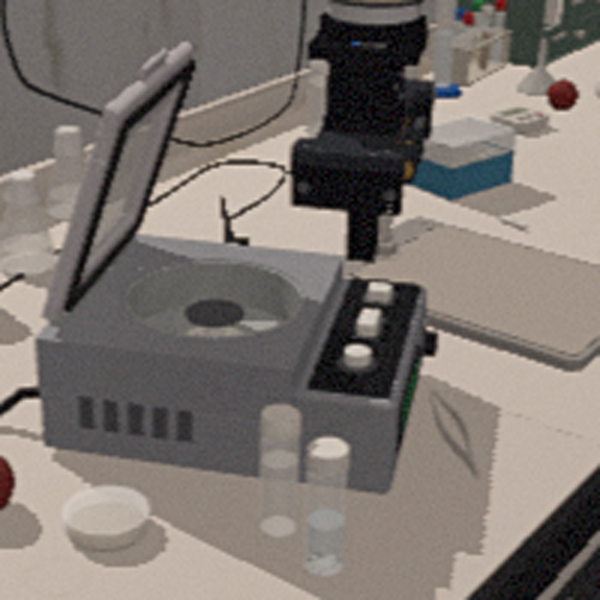

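View pics/top4.png

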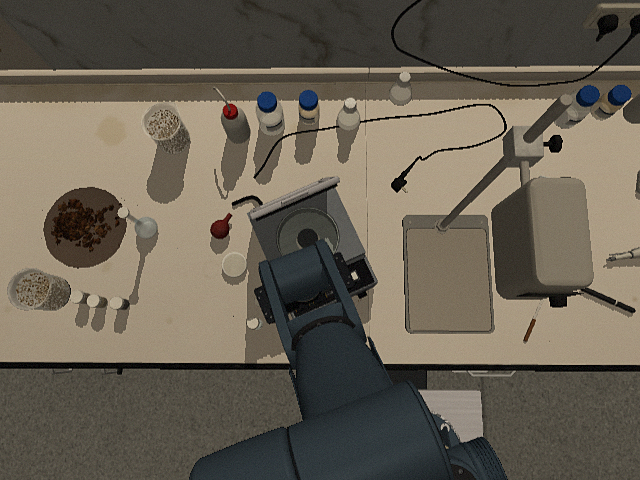

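The wrist view shows the round key at (317,247), against a prediction of (316,245), so the pose holds. Next I descend and press.

```bash
python3 -m inch '[{"ax":0,"ay":0,"az":-0.005,"dx":-1,"dy":-4,"dz":12,"gripper":0},{"ax":0,"ay":0,"az":0,"dx":0,"dy":0,"dz":12,"gripper":0},{"ax":0,"ay":0,"az":0,"dx":0,"dy":0,"dz":5,"gripper":0},{"ax":0,"ay":0,"az":0,"dx":0,"dy":0,"dz":0,"gripper":0}]'
python3 -c "
from h import *; st()"
python3 -m inch '[{"ax":0,"ay":0,"az":0,"dx":0,"dy":0,"dz":3,"gripper":0},{"ax":0,"ay":0,"az":0,"dx":0,"dy":0,"dz":3,"gripper":0},{"ax":0,"ay":0,"az":0,"dx":0,"dy":0,"dz":0,"gripper":0}]'
python3 -c "
from h import *; st()"
```

```text
time: 4.65
position: [0.3628, 0.2627, 0.1089]
tool_rot: [0.978, 0.211, -0.001, 0.0]
ft_force: [-0.0, -0.4, 0.3]
grip_width: 0.0006
t 4.65 q [ 3.7630e-01  4.1760e-01  1.9397e+00 -1.0000e-04  7.8540e-01  1.5223e+00] p [0.3628 0.2627 0.1089] c [-0.1052  0.0617  0.1089] F [-0.04 -0.43  0.3 ] w 0.0006
xt [ 0.911  0.412 -0.001] zt [-0.001 -0.001 -1.   ]
time: 4.95
position: [0.3632, 0.2633, 0.1031]
tool_rot: [0.977, 0.211, -0.0, -0.0]
ft_force: [-0.8, -0.0, 0.3]
grip_width: 0.0002
t 4.95 q [0.3772 0.4289 1.9445 0.     0.7683 1.5223] p [0.3632 0.2633 0.1031] c [-0.1046  0.0621  0.1031] F [-0.84 -0.05  0.27] w 0.0002
xt [ 0.911  0.413 -0.   ] zt [-0. -0. -1.]
```

```bash
python3 -m inch '[{"ax":0,"ay":0,"az":0,"dx":1.5,"dy":1.5,"dz":0,"gripper":0},{"ax":0,"ay":0,"az":0,"dx":0,"dy":0,"dz":2,"gripper":0},{"ax":0,"ay":0,"az":0,"dx":0,"dy":0,"dz":2,"gripper":0},{"ax":0,"ay":0,"az":0,"dx":0,"dy":0,"dz":0,"gripper":0}]'
python3 -c "
from h import *; st()"
```

```text
time: 5.35
position: [0.365, 0.2625, 0.0989]
tool_rot: [0.977, 0.211, -0.0, 0.0]
ft_force: [-0.6, -0.5, -0.2]
grip_width: 0.0004
t 5.35 q [0.374  0.4381 1.9455 0.     0.7586 1.519 ] p [0.365  0.2625 0.0989] c [-0.1033  0.0606  0.0989] F [-0.63 -0.45 -0.24] w 0.0004
xt [ 0.911  0.413 -0.001] zt [-0.001 -0.    -1.   ]
```

```bash
python3 -m inch '[{"ax":0,"ay":0,"az":0,"dx":0,"dy":0,"dz":1.5,"gripper":0},{"ax":0,"ay":0,"az":0,"dx":0,"dy":0,"dz":0,"gripper":0}]'
python3 -c "
from h import *; st()"
python3 -m inch '[{"ax":0,"ay":0,"az":0,"dx":0,"dy":0,"dz":1.5,"gripper":0},{"ax":0,"ay":0,"az":0,"dx":0,"dy":0,"dz":0,"gripper":0}]'
python3 -c "
from h import *; st()
from rig import optics
for n in ('scene','wrist'):
    c=optics.camera(n); im=c['img'][:,:,::-1]; cv2.imwrite(f'pics/{n}5.png',im if n=='wrist' else cv2.resize(im[200:320,300:420],None,fx=5,fy=5,interpolation=cv2.INTER_CUBIC))
st()"
```

```text
time: 5.55
position: [0.3651, 0.2625, 0.0975]
tool_rot: [0.977, 0.211, -0.0, 0.0]
ft_force: [0.1, 0.2, -0.3]
grip_width: 0.0001
t 5.55 q [0.374  0.4408 1.9467 0.     0.7544 1.519 ] p [0.3651 0.2625 0.0975] c [-0.1032  0.0606  0.0975] F [ 0.05  0.25 -0.25] w 0.0001
xt [ 0.911  0.413 -0.   ] zt [-0. -0. -1.]
time: 5.75
position: [0.3651, 0.2626, 0.096]
tool_rot: [0.977, 0.211, -0.0, 0.0]
ft_force: [0.1, 0.3, 0.0]
grip_width: 0.0003
t 5.75 q [0.3741 0.4437 1.948  0.     0.7502 1.519 ] p [0.3651 0.2626 0.096 ] c [-0.1032  0.0607  0.096 ] F [0.15 0.28 0.04] w 0.0003
xt [ 0.911  0.413 -0.   ] zt [-0. -0. -1.]
t 5.85 q [0.374  0.4435 1.9479 0.     0.7503 1.519 ] p [0.3652 0.2626 0.0961] c [-0.1031  0.0606  0.0961] F [0.16 1.46 0.55] w 0.0004
xt [ 0.911  0.413 -0.   ] zt [-0. -0. -1.]
```

View pics/scene5.png

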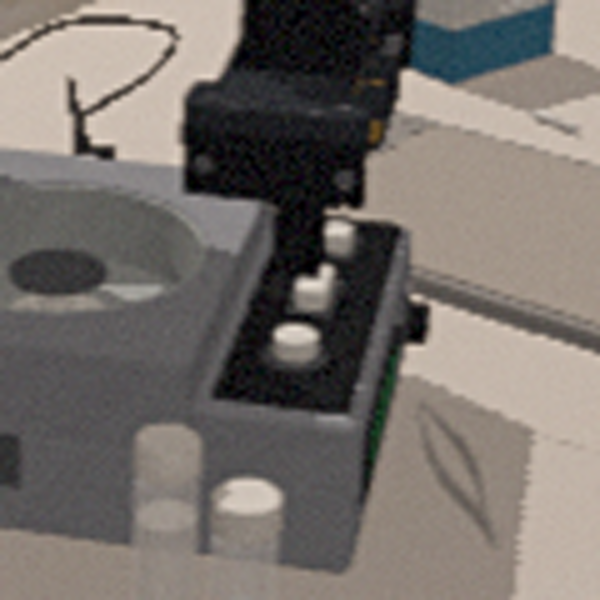

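View pics/wrist5.png

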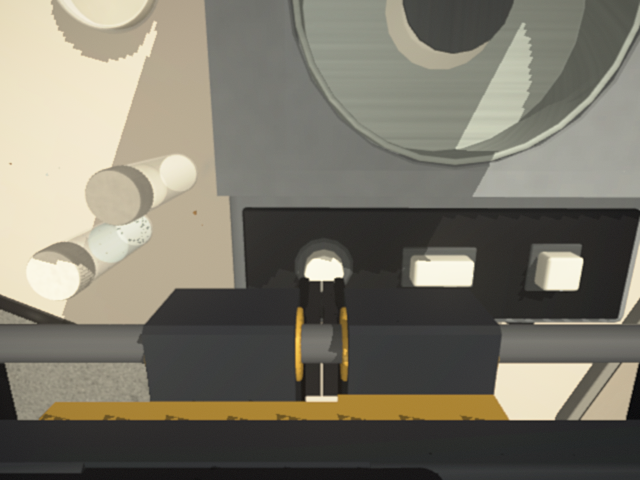

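Run:
```python
from h import *
from rig import robot,optics
o=robot.get_obs()
for n in ("scene","wrist"):
    c=optics.camera(n); np.savez(n+"5.npz",**c)
    for dz in (0,.01,.02,.03): print(n,dz,proj(c,o["position"]+[0,0,dz]).round(1), "crop",((proj(c,o["position"]+[0,0,dz])-[300,200])*5).round(0))
    print("cam in tool",R.from_quat(o["tool_rot"]).inv().apply(c["position"]-o["position"]))
    im=c["img"][:,:,::-1]
    if n=="wrist": cv2.imwrite("pics/w5c.png",cv2.resize(im[200:430,220:430],None,fx=3.5,fy=3.5,interpolation=cv2.INTER_CUBIC)[:600*2])
c=np.load("wrist5.npz"); P=cloud(c)
for u,v in [(312,285),(333,285),(312,300),(312,320),(312,345),(312,375),(312,395),(322,400),(323,265)]: print((u,v),c["depth"][v,u],P[v,u].round(4),"tool",R.from_quat(o["tool_rot"]).inv().apply(P[v,u]-o["position"]).round(4))
c=np.load("scene5.npz"); P=cloud(c)
for u,v in [(360,240),(360,245),(360,250),(359,253),(359,256),(359,268)]: print((u,v),P[v,u].round(4),w2c(P[v,u]).round(4))
```

```text
scene 0 [[358.5 268.8]] crop [[293. 344.]]
scene 0.01 [[358.7 264.9]] crop [[293. 324.]]
scene 0.02 [[358.9 261. ]] crop [[294. 305.]]
scene 0.03 [[359.1 257. ]] crop [[295. 285.]]
cam in tool [-0.11892184 -0.87628704 -0.46529823]
wrist 0 [[322.2 266.3]] crop [[111. 331.]]
wrist 0.01 [[322.2 273.3]] crop [[111. 366.]]
wrist 0.02 [[322.2 280.9]] crop [[111. 405.]]
wrist 0.03 [[322.3 289.4]] crop [[111. 447.]]
cam in tool [ 0.07349677 -0.00047963 -0.20246644]
(312, 285) 0.16948454 [0.3709 0.2698 0.1409] tool [ 0.0082 -0.0042 -0.0448]
(333, 285) 0.17008801 [0.3742 0.2619 0.1404] tool [ 0.008   0.0043 -0.0443]
(312, 300) 0.15539676 [0.3711 0.2695 0.1556] tool [ 0.0083 -0.0039 -0.0594]
(312, 320) 0.13927552 [0.3716 0.2693 0.1722] tool [ 0.0086 -0.0035 -0.0761]
(312, 345) 0.08370875 [0.3913 0.2769 0.224 ] tool [ 0.0297 -0.0023 -0.1279]
(312, 375) 0.13158081 [0.3598 0.2638 0.1839] tool [-0.0044 -0.0033 -0.0878]
(312, 395) 0.13189104 [0.3541 0.2612 0.1854] tool [-0.0107 -0.0033 -0.0893]
(322, 400) 0.3478612 [0.2264 0.1993 0.0012] tool [-0.1525  0.0003  0.095 ]
(323, 265) 0.2070063 [0.3683 0.2636 0.1033] tool [ 0.0033  0.0004 -0.0072]
(360, 240) [0.3173 0.3385 0.2082] [-0.1153  0.1495  0.2082]
(360, 245) [0.3581 0.2725 0.1617] [-0.1054  0.0726  0.1617]
(360, 250) [0.3591 0.27   0.1483] [-0.1056  0.0699  0.1483]
(359, 253) [0.3608 0.2708 0.1407] [-0.1037  0.0699  0.1407]
(359, 256) [0.4061 0.198  0.0912] [-0.0925 -0.0151  0.0912]
(359, 268) [0.3602 0.2686 0.1022] [-0.1052  0.0681  0.1022]
```

View pics/w5c.png

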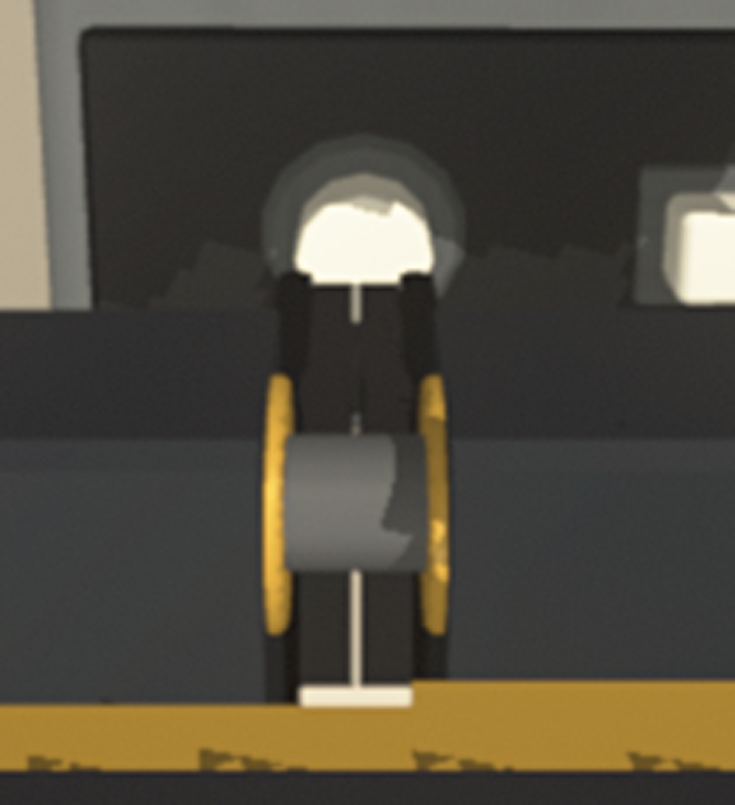

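Run:
```python
from h import *
c=np.load("wrist0.npz"); P=cloud(c)
p0=np.array([.2059,-.5893,.1822]); q=[.9859,.1671,0,-.0011]
for u,v in [(205,290),(212,290),(212,310),(205,285),(200,282),(432,290),(432,310),(440,284)]: print((u,v),c["depth"][v,u],"tool",R.from_quat(q).inv().apply(P[v,u]-p0).round(4))
c=np.load("wrist5.npz"); P=cloud(c); o=dict(p=np.array([.3652,.2626,.0961]),q=[.977,.211,0,0])
for v in range(270,296,2):
    print(v,[ (round(float(c["depth"][v,u]),3),R.from_quat(o["q"]).inv().apply(P[v,u]-o["p"]).round(3).tolist()) for u in (304,312,332)])
```

```text
(205, 290) 0.16406132 tool [ 0.0082 -0.0459 -0.0504]
(212, 290) 0.16669631 tool [ 0.0072 -0.0439 -0.048 ]
(212, 310) 0.16691092 tool [-0.0006 -0.0439 -0.05  ]
(205, 285) 0.16949081 tool [ 0.008  -0.0474 -0.0448]
(200, 282) 0.1692844 tool [ 0.0093 -0.0494 -0.0447]
(432, 290) 0.16374852 tool [ 0.0084  0.043  -0.0507]
(432, 310) 0.16441567 tool [ 0.0006  0.0432 -0.0522]
(440, 284) 0.1702877 tool [ 0.0082  0.048  -0.044 ]
270 [(0.219, [-0.003, -0.009, 0.003]), (0.209, [0.0, -0.005, -0.006]), (0.208, [0.001, 0.005, -0.007])]
272 [(0.212, [-0.002, -0.009, -0.003]), (0.209, [-0.001, -0.005, -0.007]), (0.208, [-0.001, 0.005, -0.007])]
274 [(0.218, [-0.005, -0.009, 0.002]), (0.209, [-0.002, -0.005, -0.006]), (0.207, [-0.001, 0.005, -0.008])]
276 [(0.219, [-0.006, -0.009, 0.002]), (0.208, [-0.002, -0.005, -0.008]), (0.21, [-0.003, 0.005, -0.006])]
278 [(0.172, [0.01, -0.008, -0.042]), (0.21, [-0.004, -0.005, -0.006]), (0.209, [-0.004, 0.005, -0.007])]
280 [(0.171, [0.01, -0.007, -0.043]), (0.208, [-0.004, -0.005, -0.008]), (0.21, [-0.005, 0.005, -0.007])]
282 [(0.168, [0.01, -0.007, -0.046]), (0.172, [0.008, -0.004, -0.042]), (0.0, [0.073, -0.0, -0.202])]
284 [(0.167, [0.01, -0.007, -0.047]), (0.17, [0.008, -0.004, -0.044]), (0.169, [0.009, 0.004, -0.045])]
286 [(0.164, [0.01, -0.007, -0.05]), (0.168, [0.008, -0.004, -0.046]), (0.168, [0.008, 0.004, -0.047])]
288 [(0.162, [0.01, -0.007, -0.052]), (0.166, [0.008, -0.004, -0.048]), (0.166, [0.008, 0.004, -0.048])]
290 [(0.159, [0.01, -0.007, -0.055]), (0.164, [0.008, -0.004, -0.05]), (0.164, [0.008, 0.004, -0.05])]
292 [(0.159, [0.01, -0.007, -0.055]), (0.162, [0.008, -0.004, -0.053]), (0.162, [0.008, 0.004, -0.052])]
294 [(0.156, [0.01, -0.007, -0.059]), (0.16, [0.008, -0.004, -0.054]), (0.162, [0.008, 0.004, -0.052])]
```

The reported TCP turns out to be about 41 mm beyond the real fingertips. Wrist depth puts the finger end at tool z of about -0.041. The scene view shows the tip at z of about 0.137 when the TCP reads 0.096, with no force and the key still up. I'll continue down in small steps and watch the force.

```bash
python3 -m inch '[{"ax":0,"ay":0,"az":0,"dx":0,"dy":0,"dz":9,"gripper":0},{"ax":0,"ay":0,"az":0,"dx":0,"dy":0,"dz":9,"gripper":0},{"ax":0,"ay":0,"az":0,"dx":0,"dy":0,"dz":6,"gripper":0},{"ax":0,"ay":0,"az":0,"dx":0,"dy":0,"dz":3,"gripper":0},{"ax":0,"ay":0,"az":0,"dx":0,"dy":0,"dz":0,"gripper":0}]'
python3 -m inch '[{"ax":0,"ay":0,"az":0,"dx":0,"dy":0,"dz":3,"gripper":0},{"ax":0,"ay":0,"az":0,"dx":0,"dy":0,"dz":0,"gripper":0}]'
python3 -m inch '[{"ax":0,"ay":0,"az":0,"dx":0,"dy":0,"dz":3,"gripper":0},{"ax":0,"ay":0,"az":0,"dx":0,"dy":0,"dz":0,"gripper":0}]'
python3 -c "
from h import *; st()
from rig import optics
for n in ('scene','wrist'):
    c=optics.camera(n); im=c['img'][:,:,::-1]; cv2.imwrite(f'pics/{n}6.png',im if n=='wrist' else cv2.resize(im[200:320,300:420],None,fx=5,fy=5,interpolation=cv2.INTER_CUBIC))
st()"
```

```text
time: 6.45
position: [0.3647, 0.2623, 0.0684]
tool_rot: [0.977, 0.211, -0.001, 0.0]
ft_force: [-0.2, -0.3, 0.2]
grip_width: 0.0005
time: 6.65
position: [0.3652, 0.2626, 0.066]
tool_rot: [0.977, 0.211, -0.0, 0.0]
ft_force: [0.2, -0.2, 1.0]
grip_width: 0.0006
time: 6.85
position: [0.3654, 0.2627, 0.0631]
tool_rot: [0.977, 0.211, 0.0, -0.0]
ft_force: [-0.4, 0.4, -1.2]
grip_width: 0.0006
t 6.85 q [0.374  0.5091 1.9742 0.     0.6578 1.519 ] p [0.3654 0.2627 0.0631] c [-0.1028  0.0606  0.0631] F [-0.42  0.4  -1.22] w 0.0006
xt [0.911 0.413 0.   ] zt [ 0.  0. -1.]
t 6.95 q [0.374  0.5089 1.9743 0.     0.6584 1.519 ] p [0.3652 0.2626 0.0632] c [-0.1031  0.0606  0.0632] F [-0.06  0.6  -0.15] w 0.0003
xt [ 0.911  0.413 -0.   ] zt [-0.  0. -1.]
```

View pics/scene6.png

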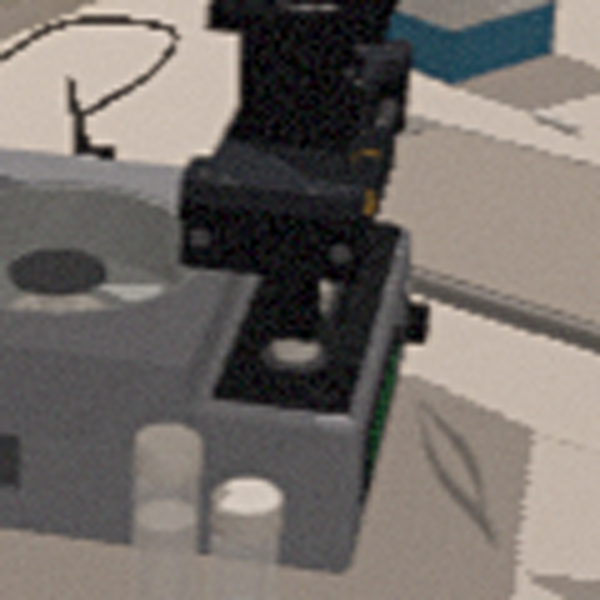

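View pics/wrist6.png

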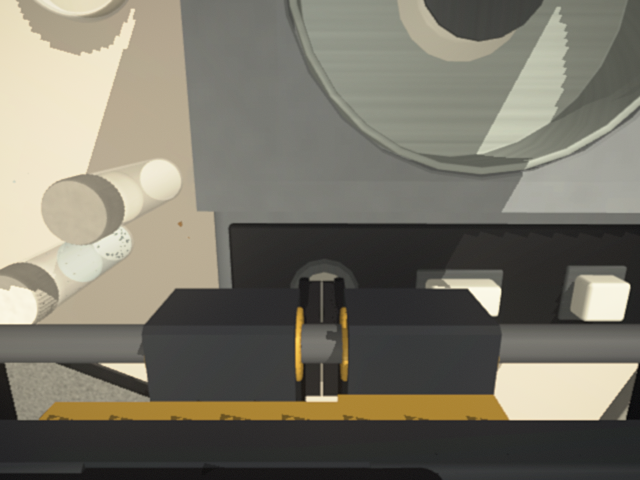

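Run:
```python
from h import *
from rig import optics
c=optics.camera("scene"); P=cloud(c)
c5=np.load("scene5.npz"); P5=cloud(c5)
for v in range(256,277,1): print(v,[ (w2c(p[v,u])*1000).round(0).tolist()  for p in (P5,P) for u in (357,361)], c["img"][v,359])
```

```text
256 [[-88.0, -13.0, 92.0], [-100.0, 6.0, 102.0], [-100.0, 73.0, 134.0], [-109.0, 71.0, 134.0]] [23 25 24]
257 [[-222.0, 937.0, 561.0], [-101.0, 13.0, 103.0], [-100.0, 72.0, 131.0], [-109.0, 71.0, 132.0]] [4 8 0]
258 [[-89.0, -3.0, 91.0], [-101.0, 14.0, 101.0], [-100.0, 71.0, 129.0], [-109.0, 72.0, 130.0]] [20 25 29]
259 [[-91.0, 4.0, 92.0], [-102.0, 16.0, 99.0], [-100.0, 71.0, 126.0], [-109.0, 72.0, 127.0]] [0 6 1]
260 [[-91.0, 3.0, 89.0], [-102.0, 16.0, 97.0], [-100.0, 72.0, 124.0], [-109.0, 69.0, 124.0]] [21 15 27]
261 [[-92.0, 15.0, 92.0], [-102.0, 13.0, 93.0], [-100.0, 71.0, 121.0], [-222.0, 937.0, 561.0]] [12 16 11]
262 [[-93.0, 17.0, 91.0], [-102.0, 17.0, 92.0], [-100.0, 71.0, 118.0], [-109.0, 70.0, 119.0]] [ 3 18 14]
263 [[-94.0, 23.0, 91.0], [-103.0, 20.0, 91.0], [-100.0, 68.0, 114.0], [-110.0, 72.0, 117.0]] [23 22 22]
264 [[-95.0, 28.0, 91.0], [-104.0, 25.0, 91.0], [-101.0, 71.0, 113.0], [-110.0, 71.0, 115.0]] [25 21 18]
265 [[-98.0, 53.0, 101.0], [-107.0, 51.0, 101.0], [-101.0, 70.0, 110.0], [-110.0, 72.0, 113.0]] [ 2  8 21]
266 [[-99.0, 59.0, 102.0], [-108.0, 58.0, 103.0],
[... 425 characters left out ...]
.0, 97.0], [-101.0, 71.0, 98.0], [-110.0, 65.0, 96.0]] [143 137 130]
271 [[-101.0, 71.0, 95.0], [-110.0, 67.0, 95.0], [-102.0, 75.0, 98.0], [-109.0, 63.0, 92.0]] [145 134 129]
272 [[-101.0, 70.0, 92.0], [-110.0, 67.0, 92.0], [-101.0, 71.0, 93.0], [-110.0, 69.0, 93.0]] [103  98  91]
273 [[-102.0, 74.0, 92.0], [-111.0, 74.0, 93.0], [-102.0, 73.0, 91.0], [-111.0, 71.0, 92.0]] [65 64 63]
274 [[-102.0, 76.0, 90.0], [-111.0, 75.0, 91.0], [-222.0, 937.0, 561.0], [-111.0, 73.0, 90.0]] [36 37 39]
275 [[-103.0, 79.0, 90.0], [-112.0, 78.0, 90.0], [-103.0, 79.0, 90.0], [-112.0, 80.0, 91.0]] [18 22 20]
276 [[-104.0, 85.0, 90.0], [-113.0, 83.0, 90.0], [-104.0, 87.0, 92.0], [-112.0, 82.0, 90.0]] [34 34 35]
```

The finger end now sits on the cap at about 0.102–0.103. I'll press about 5 mm in small steps.

```bash
python3 -m inch '[{"ax":0,"ay":0,"az":0,"dx":0,"dy":0,"dz":1.5,"gripper":0},{"ax":0,"ay":0,"az":0,"dx":0,"dy":0,"dz":1,"gripper":0},{"ax":0,"ay":0,"az":0,"dx":0,"dy":0,"dz":0,"gripper":0}]'
python3 -m inch '[{"ax":0,"ay":0,"az":0,"dx":0,"dy":0,"dz":1,"gripper":0},{"ax":0,"ay":0,"az":0,"dx":0,"dy":0,"dz":1,"gripper":0},{"ax":0,"ay":0,"az":0,"dx":0,"dy":0,"dz":0,"gripper":0}]'
python3 -m inch '[{"ax":0,"ay":0,"az":0,"dx":0,"dy":0,"dz":0,"gripper":0}]'
```

```text
time: 7.3
position: [0.3653, 0.2626, 0.0607]
tool_rot: [0.977, 0.211, 0.0, -0.0]
ft_force: [-0.6, -0.1, 2.5]
grip_width: 0.0005
time: 7.6
position: [0.3653, 0.2626, 0.0587]
tool_rot: [0.977, 0.211, 0.0, -0.0]
ft_force: [-0.0, 0.5, 4.4]
grip_width: 0.0005
time: 7.7
position: [0.3653, 0.2626, 0.0588]
tool_rot: [0.977, 0.211, 0.0, -0.0]
ft_force: [-0.4, -1.2, 5.2]
grip_width: 0.0007
```

```bash
python3 -m inch '[{"ax":0,"ay":0,"az":0,"dx":0,"dy":0,"dz":1,"gripper":0},{"ax":0,"ay":0,"az":0,"dx":0,"dy":0,"dz":0,"gripper":0}]'
python3 -m inch '[{"ax":0,"ay":0,"az":0,"dx":0,"dy":0,"dz":0,"gripper":0}]'
python3 -c "
from h import *
from rig import optics
c=optics.camera('scene'); im=c['img'][:,:,::-1]; P=cloud(c)
cv2.imwrite('pics/scene7.png',cv2.resize(im[200:320,300:420],None,fx=5,fy=5,interpolation=cv2.INTER_CUBIC))
c=optics.camera('wrist');cv2.imwrite('pics/wrist7.png',c['img'][:,:,::-1])
st()"
```

```text
time: 7.9
position: [0.3652, 0.2626, 0.0577]
tool_rot: [0.977, 0.211, 0.0, -0.0]
ft_force: [-1.7, -0.5, 5.5]
grip_width: 0.0008
time: 8.0
position: [0.3653, 0.2626, 0.0578]
tool_rot: [0.977, 0.211, 0.0, -0.0]
ft_force: [-1.2, -0.2, 5.4]
grip_width: 0.0004
t 8.1 q [0.374  0.52   1.9782 0.     0.6433 1.519 ] p [0.3652 0.2626 0.0578] c [-0.103   0.0606  0.0578] F [-0.59 -0.18  4.56] w 0.0006
xt [0.911 0.413 0.   ] zt [ 0.  0. -1.]
```

View pics/scene7.png

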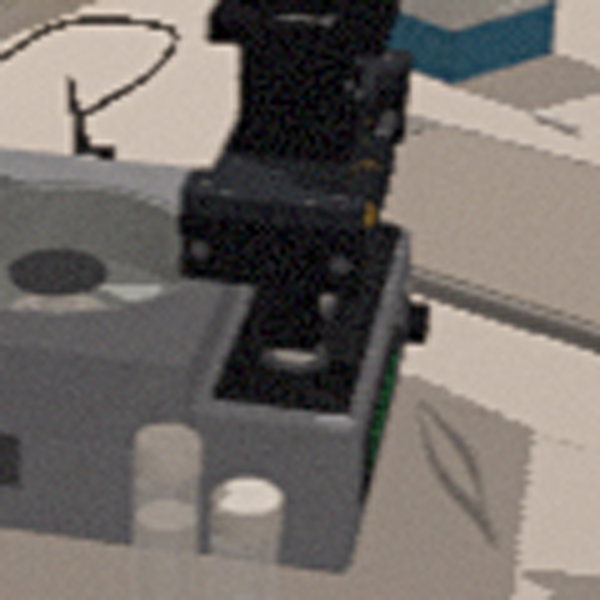

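The cap is visibly down with about 5 N on it, so the vacuum key is pressed. I'll release slowly and rise clear.

```bash
python3 -m inch '[{"ax":0,"ay":0,"az":0,"dx":0,"dy":0,"dz":-3,"gripper":0},{"ax":0,"ay":0,"az":0,"dx":0,"dy":0,"dz":-5,"gripper":0},{"ax":0,"ay":0,"az":0,"dx":0,"dy":0,"dz":-10,"gripper":0},{"ax":0,"ay":0,"az":0,"dx":0,"dy":0,"dz":-25,"gripper":0},{"ax":0,"ay":0,"az":0,"dx":0,"dy":0,"dz":-40,"gripper":0},{"ax":0,"ay":0,"az":0,"dx":0,"dy":0,"dz":-40,"gripper":0},{"ax":0,"ay":0,"az":0,"dx":0,"dy":0,"dz":-20,"gripper":0},{"ax":0,"ay":0,"az":0,"dx":0,"dy":0,"dz":0,"gripper":0}]'
python3 - <<'E'
from h import *
from rig import optics
st()
for n in ("scene","wrist"):
    c=optics.camera(n); cv2.imwrite(f'pics/{n}8.png',c['img'][:,:,::-1]); np.savez(n+"8.npz",**c)
c=np.load("scene8.npz");P=cloud(c)
print([(w2c(P[v,u])*1000).round() for u,v in((358,266),(359,266),(359,267))])
print([(P[v,u]*1000).round() for u,v in((358,266),(359,266),(359,267))])
# lid from scene: outer-face percentile by height
Q=(P-O)@M.T; ok=(c["depth"]>0)&(abs(Q[...,1])<.11)&(Q[...,0]>.03)&(Q[...,0]<.16)
for z in np.arange(.14,.32,.02):
    s=ok&(Q[...,2]>=z)&(Q[...,2]<z+.02); print(z.round(2),np.percentile(Q[s][:,0],[2,50,98]).round(3))
im=c["img"][:,:,::-1]; cv2.imwrite("pics/lid8.png",cv2.resize(im[150:280,230:400],None,fx=4.5,fy=4.5,interpolation=cv2.INTER_CUBIC))
E
```

```text
time: 8.9
position: [0.3674, 0.2635, 0.2041]
tool_rot: [0.977, 0.211, 0.004, -0.001]
ft_force: [0.1, 1.2, -1.6]
grip_width: 0.0003
t 8.9 q [ 0.3742  0.2613  1.8283 -0.      1.0439  1.519 ] p [0.3674 0.2635 0.2041] c [-0.1007  0.0606  0.2041] F [ 0.06  1.16 -1.63] w 0.0003
xt [0.911 0.413 0.008] zt [ 0.008  0.003 -1.   ]
[array([-102.,   60.,  103.]), array([-104.,   58.,  102.]), array([-104.,   61.,  101.])]
[array([367., 262., 103.]), array([366., 260., 102.]), array([364., 262., 101.])]
0.14 [0.108 0.118 0.129]
0.16 [0.1   0.111 0.122]
0.18 [0.094 0.104 0.114]
0.2 [0.086 0.097 0.108]
0.22 [0.079 0.091 0.101]
0.24 [0.073 0.08  0.094]
0.26 [0.065 0.07  0.087]
0.28 [0.068 0.072 0.08 ]
0.3 [0.071 0.073 0.076]
```

View pics/lid8.png

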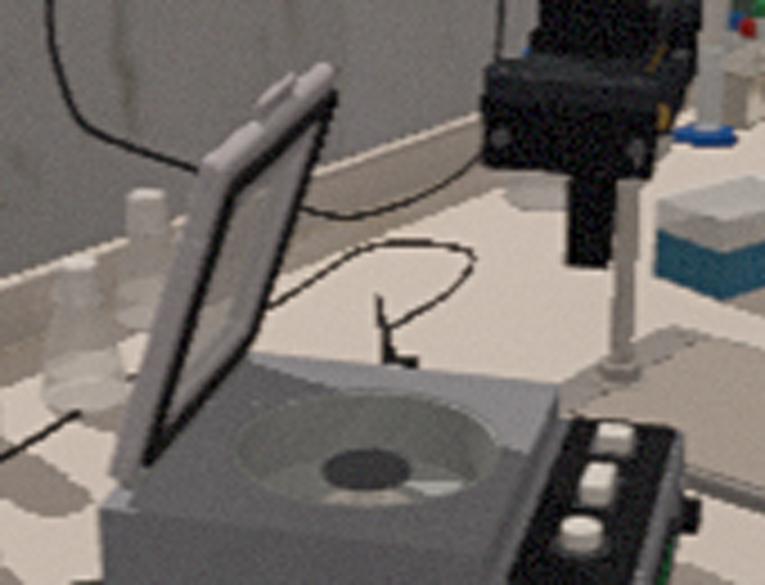

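View pics/wrist8.png

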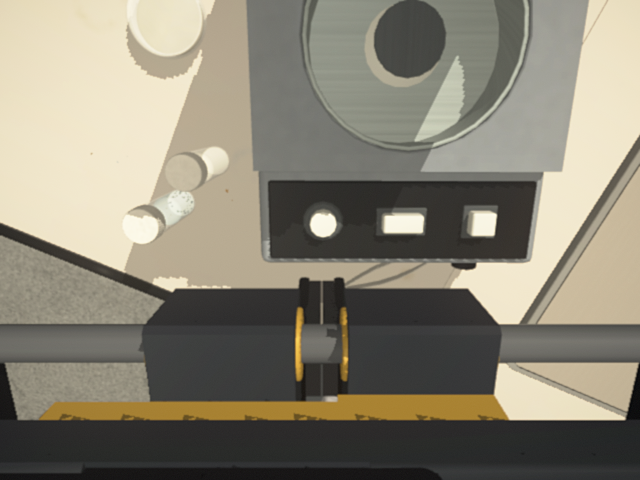

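```bash
python3 -m inch '[{"ax":0,"ay":0,"az":0,"dx":0,"dy":0,"dz":-30,"gripper":0},{"ax":0,"ay":0,"az":0,"dx":0,"dy":0,"dz":-40,"gripper":0},{"ax":0,"ay":0,"az":0,"dx":0,"dy":0,"dz":-35,"gripper":0},{"ax":0,"ay":0,"az":0,"dx":15,"dy":12,"dz":0,"gripper":0},{"ax":0,"ay":0,"az":0,"dx":30,"dy":12,"dz":0,"gripper":0},{"ax":0,"ay":0,"az":0,"dx":30,"dy":12,"dz":0,"gripper":0},{"ax":0,"ay":0,"az":0,"dx":20,"dy":12,"dz":0,"gripper":0},{"ax":0,"ay":0,"az":0,"dx":0,"dy":12,"dz":0,"gripper":0}]'
python3 -c "
from h import *; o=st(); Rm=R.from_quat(o['tool_rot']).as_matrix(); tip=o['position']-.041*Rm[:,2]; print('tip c',w2c(tip).round(4)); go(c2w([.135,0,.302]))"
```

```text
time: 9.8
position: [0.4783, 0.2466, 0.3024]
tool_rot: [0.977, 0.211, -0.002, 0.0]
ft_force: [0.3, -1.0, -0.7]
grip_width: 0.0004
t 9.8 q [ 2.6830e-01  2.8840e-01  1.4852e+00 -2.0000e-04  1.3719e+00  1.4139e+00] p [0.4783 0.2466 0.3024] c [-0.0066 -0.0006  0.3024] F [ 0.27 -0.96 -0.65] w 0.0004
xt [ 0.911  0.413 -0.004] zt [-0.004 -0.001 -1.   ]
tip c [-0.0065 -0.0007  0.3434]
tool mm to world target [0.6071 0.3056 0.302 ] [ 1.416e+02 -7.000e-01 -1.000e-01]
```

```bash
python3 -m inch '[{"ax":0,"ay":0,"az":0,"dx":30,"dy":0,"dz":0,"gripper":0},{"ax":0,"ay":0,"az":0,"dx":40,"dy":0,"dz":0,"gripper":0},{"ax":0,"ay":0,"az":0,"dx":40,"dy":0,"dz":0,"gripper":0},{"ax":0,"ay":0,"az":0,"dx":32,"dy":0,"dz":0,"gripper":0},{"ax":0,"ay":-0.1,"az":0,"dx":0,"dy":0,"dz":0,"gripper":0},{"ax":0,"ay":-0.1,"az":0,"dx":0,"dy":0,"dz":0,"gripper":0},{"ax":0,"ay":-0.1,"az":0,"dx":0,"dy":0,"dz":0,"gripper":0},{"ax":0,"ay":0,"az":0,"dx":0,"dy":0,"dz":0,"gripper":0}]'
cat >> h.py <<'E'
def tip(o):
    Rm=R.from_quat(o['tool_rot']).as_matrix(); return o['position']-.041*Rm[:,2], Rm
E
python3 - <<'E'
from h import *; o=st(); t,Rm=tip(o); print('tip c',w2c(t).round(4),"front corner c",w2c(t-.0095*Rm[:,0]).round(4))
from rig import optics
for n in ("scene","wrist"):
    c=optics.camera(n); np.savez(n+"9.npz",**c); cv2.imwrite(f'pics/{n}9.png',c['img'][:,:,::-1])
im=cv2.imread("pics/scene9.png"); cv2.imwrite("pics/lid9.png",cv2.resize(im[90:240,230:400],None,fx=4.5,fy=4,interpolation=cv2.INTER_CUBIC))
E
```

```text
time: 10.6
position: [0.6063, 0.3052, 0.2994]
tool_rot: [0.966, 0.209, -0.15, 0.032]
ft_force: [-0.3, -0.6, -1.3]
grip_width: 0.0006
t 10.6 q [ 0.3183  0.7006  0.8238 -0.0337  1.9244  1.4569] p [0.6063 0.3052 0.2994] c [ 1.341e-01 -1.000e-04  2.994e-01] F [-0.25 -0.62 -1.27] w 0.0006
xt [ 0.868  0.393 -0.304] zt [-0.277 -0.125 -0.953]
tip c [ 1.466e-01 -1.000e-04  3.384e-01] front corner c [ 1.375e-01 -1.000e-04  3.413e-01]
```

View pics/lid9.png

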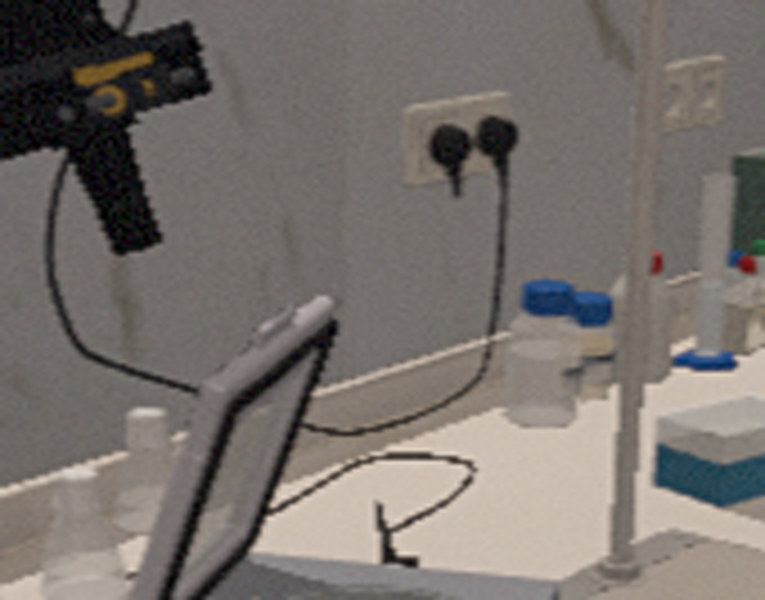

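View pics/wrist9.png

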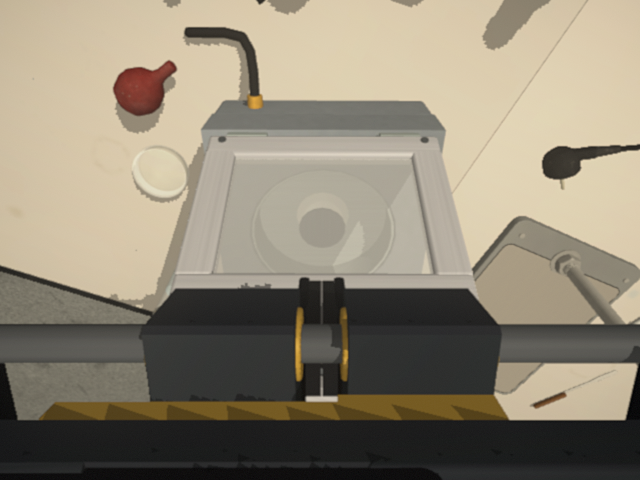

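```bash
python3 -m inch '[{"ax":0,"ay":0,"az":0,"dx":1,"dy":0,"dz":15,"gripper":0},{"ax":0,"ay":0,"az":0,"dx":1,"dy":0,"dz":25,"gripper":0},{"ax":0,"ay":0,"az":0,"dx":2,"dy":0,"dz":20,"gripper":0},{"ax":0,"ay":0,"az":0,"dx":1,"dy":0,"dz":6,"gripper":0},{"ax":0,"ay":0,"az":0,"dx":0,"dy":0,"dz":0,"gripper":0}]'
cat > path.py <<'E'
from h import *
from rig import robot
L=.172
def corner(a,t):   # front corner of the tip, coater x,z
    n=np.array([np.sin(a),np.cos(a)]); f=np.array([.126-L*np.cos(a)+.015*np.sin(a),.112+L*np.sin(a)+.015*np.cos(a)])
    if a<t: f=f+n*.019*np.sin(t-a)
    return f
def table(alist):
    o=robot.get_obs(); tp,Rm=tip(o); fc=w2c(tp-.0095*Rm[:,0]); 
    X=M@Rm[:,0]; Z=M@Rm[:,2]; t=np.arctan2(-Z[0],-Z[2])
    print("tilt",t.round(3),"corner",fc.round(4),"F",np.round(o["ft_force"],2),"F along lid normal?",)
    p=fc[[0,2]]; dy=-fc[1]*1000
    for a in alist:
        q=corner(a,t); d=(q-p)*1000; print(round(a,2),"to",q.round(4),"dx %.1f dz %.1f"%(d@X[[0,2]],d@Z[[0,2]])); p=q
    print("dy",round(dy,1))
E
python3 - <<'E'
from path import *
table([1.25,1.2,1.15,1.1,1.05,1.0,.95])
E
```

```text
time: 11.2
position: [0.5911, 0.2992, 0.2413]
tool_rot: [0.966, 0.209, -0.147, 0.032]
ft_force: [-1.1, 0.8, -0.0]
grip_width: 0.0001
tilt 0.301 corner [0.1209 0.0007 0.2833] F [-1.09  0.78 -0.03] F along lid normal?
1.25 to [0.086 0.28 ] dx -32.3 dz 13.6
1.2 to [0.0777 0.2777] dx -7.3 dz 4.6
1.15 to [0.0694 0.2751] dx -7.1 dz 4.9
1.1 to [0.0613 0.2721] dx -6.8 dz 5.3
1.05 to [0.0534 0.2687] dx -6.5 dz 5.6
1.0 to [0.0457 0.2648] dx -6.3 dz 5.9
0.95 to [0.0382 0.2606] dx -6.0 dz 6.3
dy -0.7
```

```bash
python3 -m inch '[{"ax":0,"ay":0,"az":0,"dx":-12,"dy":0,"dz":5,"gripper":0},{"ax":0,"ay":0,"az":0,"dx":-12,"dy":0,"dz":5,"gripper":0},{"ax":0,"ay":0,"az":0,"dx":-5,"dy":0,"dz":2,"gripper":0},{"ax":0,"ay":0,"az":0,"dx":-4,"dy":0,"dz":2,"gripper":0},{"ax":0,"ay":0,"az":0,"dx":0,"dy":0,"dz":0,"gripper":0}]'
python3 - <<'E'
from path import *
table([1.2,1.15,1.1,1.05,1.0,.95,.9,.85])
E
```

```text
time: 11.7
position: [0.5601, 0.285, 0.2384]
tool_rot: [0.967, 0.209, -0.145, 0.031]
ft_force: [0.0, -0.3, -0.4]
grip_width: 0.0006
tilt 0.298 corner [0.0867 0.0006 0.2804] F [ 0.04 -0.26 -0.45] F along lid normal?
1.2 to [0.0777 0.2777] dx -7.8 dz 5.2
1.15 to [0.0694 0.2751] dx -7.1 dz 4.9
1.1 to [0.0613 0.2721] dx -6.8 dz 5.3
1.05 to [0.0534 0.2687] dx -6.6 dz 5.6
1.0 to [0.0457 0.2648] dx -6.3 dz 5.9
0.95 to [0.0382 0.2606] dx -6.0 dz 6.2
0.9 to [0.0308 0.2561] dx -5.6 dz 6.5
0.85 to [0.0238 0.2511] dx -5.3 dz 6.8
dy -0.6
```

```bash
python3 -m inch '[{"ax":0,"ay":0,"az":0,"dx":-4,"dy":0,"dz":2.5,"gripper":0},{"ax":0,"ay":0,"az":0,"dx":-4,"dy":0,"dz":2.5,"gripper":0},{"ax":0,"ay":0,"az":0,"dx":-4,"dy":0,"dz":2.5,"gripper":0},{"ax":0,"ay":0,"az":0,"dx":-4,"dy":0,"dz":2.5,"gripper":0}]'
python3 - <<'E'
from path import *
table([1.1,1.05,1.0,.95,.9,.85])
from rig import optics
for n in ("scene","wrist"):
    c=optics.camera(n); np.savez(n+"10.npz",**c); cv2.imwrite(f'pics/{n}10.png',c['img'][:,:,::-1])
im=cv2.imread("pics/scene10.png"); cv2.imwrite("pics/lid10.png",cv2.resize(im[110:260,230:400],None,fx=4.5,fy=4,interpolation=cv2.INTER_CUBIC))
E
```

```text
time: 12.1
position: [0.5434, 0.2775, 0.2326]
tool_rot: [0.967, 0.209, -0.146, 0.032]
ft_force: [1.8, 0.3, 0.6]
grip_width: 0.0001
tilt 0.299 corner [0.0684 0.0006 0.2745] F [1.8  0.32 0.62] F along lid normal?
1.1 to [0.0613 0.2721] dx -6.0 dz 4.4
1.05 to [0.0534 0.2687] dx -6.6 dz 5.6
1.0 to [0.0457 0.2648] dx -6.3 dz 5.9
0.95 to [0.0382 0.2606] dx -6.0 dz 6.2
0.9 to [0.0308 0.2561] dx -5.6 dz 6.5
0.85 to [0.0238 0.2511] dx -5.3 dz 6.8
dy -0.6
```

View pics/lid10.png

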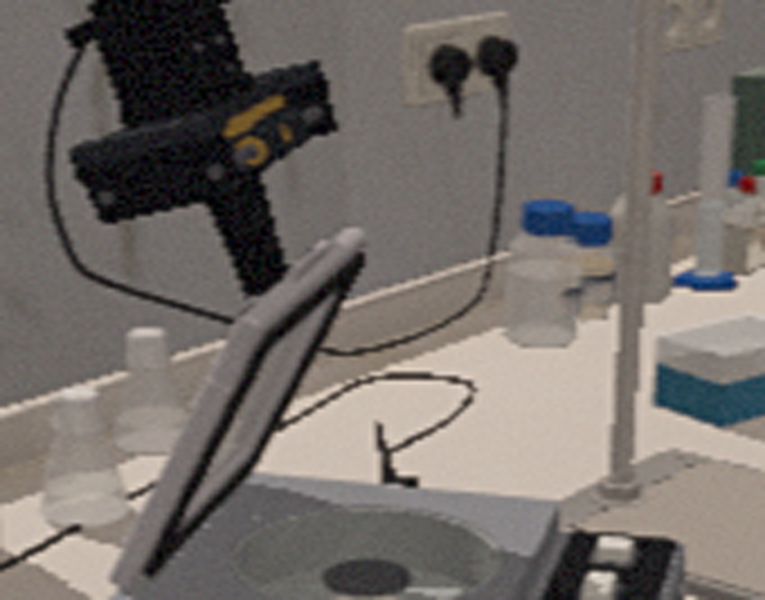

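The lid is following the fingertip at about 2 N. I'll keep pushing along the arc.

```bash
python3 -m inch '[{"ax":0,"ay":0,"az":0,"dx":-6,"dy":0,"dz":4.4,"gripper":0},{"ax":0,"ay":0,"az":0,"dx":-6.6,"dy":0,"dz":5.6,"gripper":0},{"ax":0,"ay":0,"az":0,"dx":-6.3,"dy":0,"dz":5.9,"gripper":0},{"ax":0,"ay":0,"az":0,"dx":-6,"dy":0,"dz":6.2,"gripper":0},{"ax":0,"ay":0,"az":0,"dx":-5.6,"dy":0,"dz":6.5,"gripper":0},{"ax":0,"ay":0,"az":0,"dx":-5.3,"dy":0,"dz":6.8,"gripper":0}]'
python3 - <<'E'
from path import *
table(np.arange(.8,.4,-.05))
E
```

```text
time: 12.8
position: [0.5019, 0.2587, 0.2091]
tool_rot: [0.966, 0.209, -0.146, 0.032]
ft_force: [1.7, 1.2, 0.0]
grip_width: 0.0006
tilt 0.3 corner [0.0229 0.0007 0.2511] F [1.72 1.18 0.04] F along lid normal?
0.8 to [0.0169 0.2458] dx -4.2 dz 6.8
0.75 to [0.0104 0.2402] dx -4.6 dz 7.3
0.7 to [0.0041 0.2343] dx -4.2 dz 7.5
0.65 to [-0.0018  0.228 ] dx -3.8 dz 7.7
0.6 to [-0.0075  0.2215] dx -3.5 dz 7.9
0.55 to [-0.0128  0.2147] dx -3.1 dz 8.1
0.5 to [-0.0178  0.2076] dx -2.6 dz 8.2
0.45 to [-0.0224  0.2003] dx -2.2 dz 8.3
dy -0.7
```

```bash
python3 -m inch '[{"ax":0,"ay":0,"az":0,"dx":-4.2,"dy":0,"dz":6.8,"gripper":0},{"ax":0,"ay":0,"az":0,"dx":-4.6,"dy":0,"dz":7.3,"gripper":0},{"ax":0,"ay":0,"az":0,"dx":-4.2,"dy":0,"dz":7.5,"gripper":0},{"ax":0,"ay":0,"az":0,"dx":-3.8,"dy":0,"dz":7.7,"gripper":0},{"ax":0,"ay":0,"az":0,"dx":-3.5,"dy":0,"dz":7.9,"gripper":0},{"ax":0,"ay":0,"az":0,"dx":-3.1,"dy":0,"dz":8.1,"gripper":0},{"ax":0,"ay":0,"az":0,"dx":-2.6,"dy":0,"dz":8.2,"gripper":0},{"ax":0,"ay":0,"az":0,"dx":-2.2,"dy":0,"dz":8.3,"gripper":0}]'
python3 - <<'E'
from path import *
table([.4,.36,.32,.28,.24,.2,.16,.12,.08,.04,0])
from rig import optics
for n in ("scene","wrist"):
    c=optics.camera(n); np.savez(n+"11.npz",**c); cv2.imwrite(f'pics/{n}11.png',c['img'][:,:,::-1])
im=cv2.imread("pics/scene11.png"); cv2.imwrite("pics/lid11.png",cv2.resize(im[150:300,240:410],None,fx=4.5,fy=4,interpolation=cv2.INTER_CUBIC))
E
```

```text
time: 13.6
position: [0.4609, 0.2402, 0.1581]
tool_rot: [0.966, 0.209, -0.146, 0.032]
ft_force: [-0.6, 1.0, 1.4]
grip_width: 0.0
tilt 0.301 corner [-0.0221  0.0007  0.2001] F [-0.61  0.98  1.42] F along lid normal?
0.4 to [-0.0266  0.1928] dx -2.1 dz 8.3
0.36 to [-0.0297  0.1866] dx -1.1 dz 6.8
0.32 to [-0.0325  0.1803] dx -0.9 dz 6.9
0.28 to [-0.035   0.1743] dx -0.6 dz 6.5
0.24 to [-0.0372  0.1686] dx -0.4 dz 6.1
0.2 to [-0.0392  0.1627] dx -0.2 dz 6.2
0.16 to [-0.041   0.1568] dx 0.1 dz 6.2
0.12 to [-0.0426  0.1509] dx 0.3 dz 6.2
0.08 to [-0.0439  0.1448] dx 0.5 dz 6.2
0.04 to [-0.0451  0.1388] dx 0.7 dz 6.2
0 to [-0.046   0.1326] dx 0.9 dz 6.1
dy -0.7
```

View pics/lid11.png

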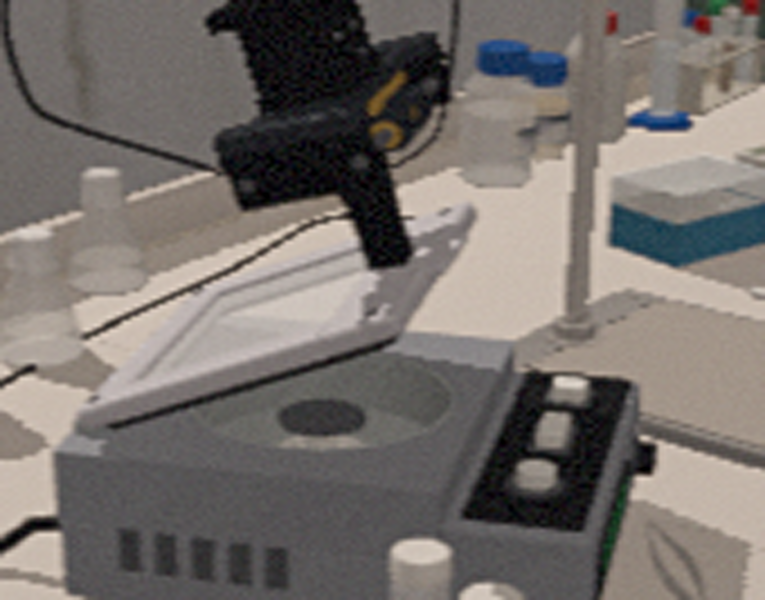

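View pics/wrist11.png

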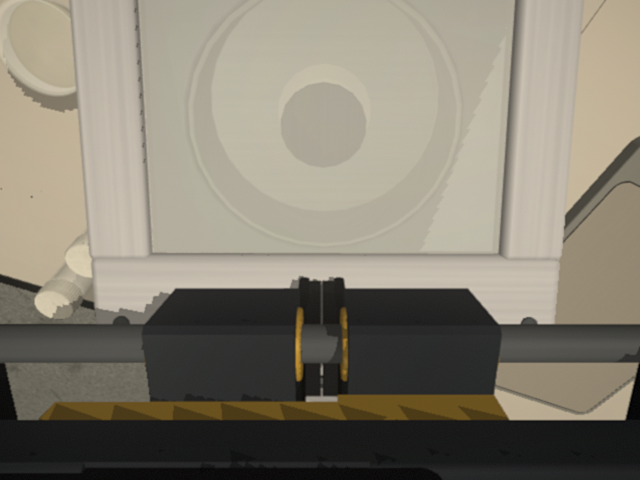

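```bash
python3 -m inch '[{"ax":0,"ay":0,"az":0,"dx":-2,"dy":0,"dz":8,"gripper":0},{"ax":0,"ay":0,"az":0,"dx":-1.1,"dy":0,"dz":6.8,"gripper":0},{"ax":0,"ay":0,"az":0,"dx":-0.9,"dy":0,"dz":6.9,"gripper":0},{"ax":0,"ay":0,"az":0,"dx":-0.6,"dy":0,"dz":6.5,"gripper":0},{"ax":0,"ay":0,"az":0,"dx":-0.4,"dy":0,"dz":6.1,"gripper":0},{"ax":0,"ay":0,"az":0,"dx":-0.2,"dy":0,"dz":6.2,"gripper":0},{"ax":0,"ay":0,"az":0,"dx":0.1,"dy":0,"dz":6.2,"gripper":0},{"ax":0,"ay":0,"az":0,"dx":0.3,"dy":0,"dz":5,"gripper":0}]'
python3 - <<'E'
from path import *
table([.12,.08,.04,0])
E
```

```text
time: 14.5
position: [0.4431, 0.232, 0.1102]
tool_rot: [0.966, 0.209, -0.146, 0.032]
ft_force: [0.4, 0.2, 0.9]
grip_width: 0.0002
tilt 0.301 corner [-0.0417  0.0006  0.1522] F [0.43 0.23 0.9 ] F along lid normal?
0.12 to [-0.0426  0.1509] dx -0.4 dz 1.5
0.08 to [-0.0439  0.1448] dx 0.5 dz 6.2
0.04 to [-0.0451  0.1388] dx 0.7 dz 6.2
0 to [-0.046   0.1326] dx 0.9 dz 6.1
dy -0.6
```

```bash
python3 -m inch '[{"ax":0,"ay":0,"az":0,"dx":0,"dy":0,"dz":4,"gripper":0},{"ax":0,"ay":0,"az":0,"dx":0.4,"dy":0,"dz":4,"gripper":0},{"ax":0,"ay":0,"az":0,"dx":0.4,"dy":0,"dz":4,"gripper":0}]'
python3 -m inch '[{"ax":0,"ay":0,"az":0,"dx":0.5,"dy":0,"dz":3,"gripper":0},{"ax":0,"ay":0,"az":0,"dx":0,"dy":0,"dz":0,"gripper":0}]'
python3 - <<'E'
from path import *
table([0])
E
```

```text
time: 14.8
position: [0.4408, 0.231, 0.0988]
tool_rot: [0.966, 0.209, -0.146, 0.032]
ft_force: [-0.0, 0.4, 1.0]
grip_width: 0.0002
time: 15.0
position: [0.44, 0.2307, 0.0956]
tool_rot: [0.966, 0.209, -0.147, 0.032]
ft_force: [0.7, -0.1, -0.1]
grip_width: 0.0006
tilt 0.301 corner [-0.0451  0.0007  0.1376] F [ 0.66 -0.09 -0.05] F along lid normal?
0 to [-0.046   0.1326] dx 0.6 dz 5.0
dy -0.7
```

```bash
for i in 1; do python3 -m inch '[{"ax":0,"ay":0,"az":0,"dx":0.5,"dy":0,"dz":2,"gripper":0},{"ax":0,"ay":0,"az":0,"dx":0,"dy":0,"dz":0,"gripper":0}]'; done
python3 -m inch '[{"ax":0,"ay":0,"az":0,"dx":0.5,"dy":0,"dz":2,"gripper":0},{"ax":0,"ay":0,"az":0,"dx":0,"dy":0,"dz":0,"gripper":0}]'
python3 - <<'E'
from path import *
table([0])
from rig import optics
c=optics.camera("scene"); np.savez("scene12.npz",**c); im=c['img'][:,:,::-1]; cv2.imwrite("pics/lid12.png",cv2.resize(im[170:320,240:410],None,fx=4.5,fy=4,interpolation=cv2.INTER_CUBIC))
E
```

```text
time: 15.2
position: [0.44, 0.2307, 0.0938]
tool_rot: [0.966, 0.209, -0.146, 0.032]
ft_force: [-0.2, 1.1, 1.2]
grip_width: 0.0003
time: 15.4
position: [0.4401, 0.2307, 0.0919]
tool_rot: [0.966, 0.209, -0.146, 0.032]
ft_force: [-0.2, -1.1, 0.8]
grip_width: 0.0004
tilt 0.3 corner [-0.045   0.0007  0.1339] F [-0.24 -1.12  0.76] F along lid normal?
0 to [-0.046   0.1326] dx -0.6 dz 1.5
dy -0.7
```

View pics/lid12.png

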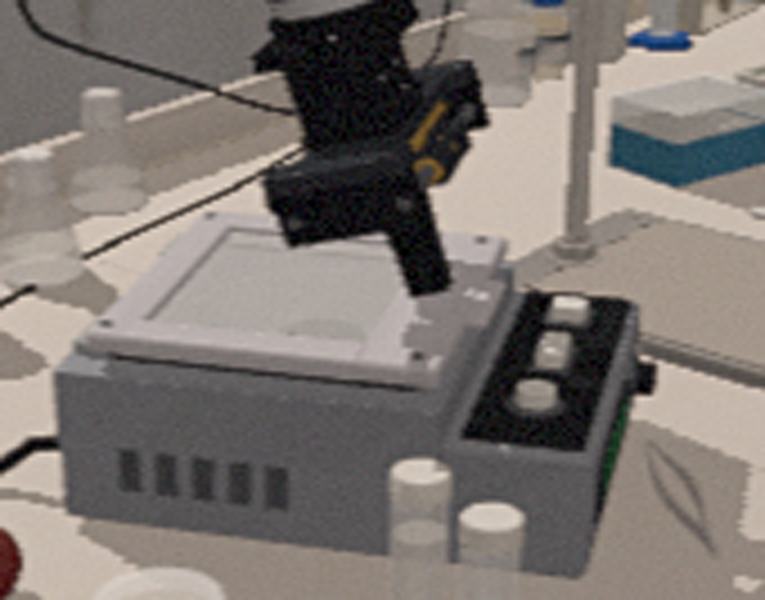

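```bash
python3 -m inch '[{"ax":0,"ay":0,"az":0,"dx":0.3,"dy":0,"dz":1.2,"gripper":0},{"ax":0,"ay":0,"az":0,"dx":0,"dy":0,"dz":0,"gripper":0}]'
python3 -m inch '[{"ax":0,"ay":0,"az":0,"dx":0.3,"dy":0,"dz":1.2,"gripper":0},{"ax":0,"ay":0,"az":0,"dx":0,"dy":0,"dz":0,"gripper":0}]'
python3 -m inch '[{"ax":0,"ay":0,"az":0,"dx":0.3,"dy":0,"dz":1.2,"gripper":0},{"ax":0,"ay":0,"az":0,"dx":0,"dy":0,"dz":0,"gripper":0}]'
```

```text
time: 15.65
position: [0.4401, 0.2307, 0.0908]
tool_rot: [0.966, 0.209, -0.146, 0.032]
ft_force: [-1.1, -0.3, 3.8]
grip_width: 0.0007
time: 15.85
position: [0.4401, 0.2307, 0.0896]
tool_rot: [0.966, 0.209, -0.146, 0.032]
ft_force: [-1.3, -0.3, 4.9]
grip_width: 0.0005
time: 16.05
position: [0.4401, 0.2306, 0.0885]
tool_rot: [0.966, 0.209, -0.146, 0.032]
ft_force: [-0.9, -1.0, 6.3]
grip_width: 0.0003
```

```bash
python3 -m inch '[{"ax":0,"ay":0,"az":0,"dx":0,"dy":0,"dz":0,"gripper":0},{"ax":0,"ay":0,"az":0,"dx":0,"dy":0,"dz":-2,"gripper":0},{"ax":0,"ay":0,"az":0,"dx":0,"dy":0,"dz":-3,"gripper":0},{"ax":0,"ay":0,"az":0,"dx":0,"dy":0,"dz":-15,"gripper":0},{"ax":0,"ay":0,"az":0,"dx":0,"dy":0,"dz":-30,"gripper":0},{"ax":0,"ay":0,"az":0,"dx":0,"dy":0,"dz":-20,"gripper":0},{"ax":0,"ay":0.1,"az":0,"dx":0,"dy":0,"dz":0,"gripper":0},{"ax":0,"ay":0.1,"az":0,"dx":0,"dy":0,"dz":0,"gripper":0}]'
python3 - <<'E'
from h import *
from rig import optics
st()
def show(c):
    P=(cloud(c)-O)@M.T; ok=c["depth"]>0
    for x in np.arange(-.05,.14,.02):
        s=ok&(abs(P[...,0]-x)<.01)&(abs(abs(P[...,1])-.088)<.008)&(P[...,2]>.1)&(P[...,2]<.16); print(x.round(2),s.sum(),np.median(P[s][:,2]).round(4) if s.sum() else None)
for n in ("scene","wrist"):
    c=optics.camera(n); np.savez(n+"13.npz",**c); cv2.imwrite(f'pics/{n}13.png',c['img'][:,:,::-1]); print(n); show(c)
im=cv2.imread("pics/scene13.png"); cv2.imwrite("pics/lid13.png",cv2.resize(im[170:320,240:410],None,fx=4.5,fy=4,interpolation=cv2.INTER_CUBIC))
E
```

```text
time: 16.85
position: [0.4616, 0.24, 0.1554]
tool_rot: [0.976, 0.211, -0.045, 0.01]
ft_force: [-1.3, -0.2, 0.0]
grip_width: 0.0005
t 16.85 q [ 0.2743  0.4668  1.6483 -0.016   1.1174  1.427 ] p [0.4616 0.24   0.1554] c [-0.0246  0.0003  0.1554] F [-1.33 -0.25  0.02] w 0.0005
xt [ 0.907  0.411 -0.092] zt [-0.083 -0.038 -0.996]
scene
-0.05 91 0.1248
-0.03 73 0.1261
-0.01 69 0.1259
0.01 74 0.1262
0.03 73 0.1265
0.05 67 0.1261
0.07 71 0.1267
0.09 63 0.1264
0.11 69 0.1267
0.13 42 0.106
wrist
-0.05 1572 0.1274
-0.03 1801 0.1274
-0.01 1938 0.1275
0.01 2163 0.1275
0.03 2363 0.1276
0.05 2616 0.1276
0.07 2912 0.1277
0.09 2183 0.1277
0.11 0 None
0.13 0 None
```

View pics/lid13.png

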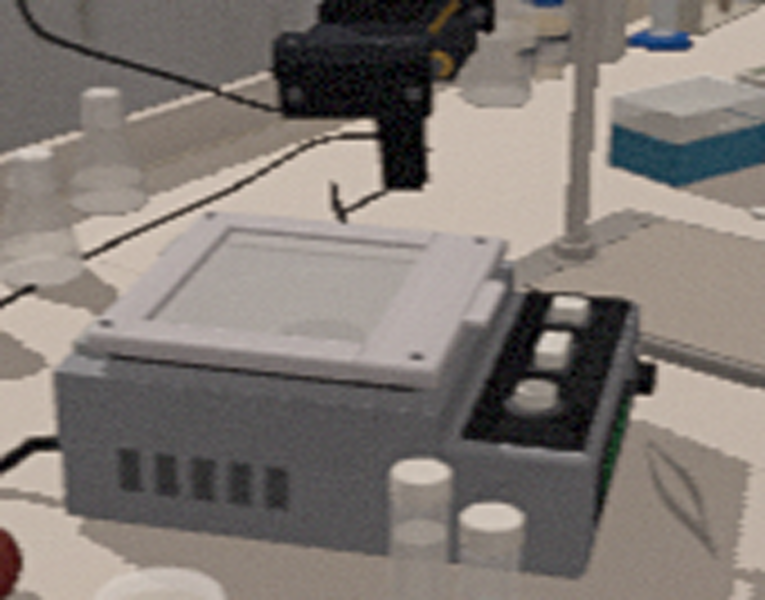

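View pics/wrist13.png

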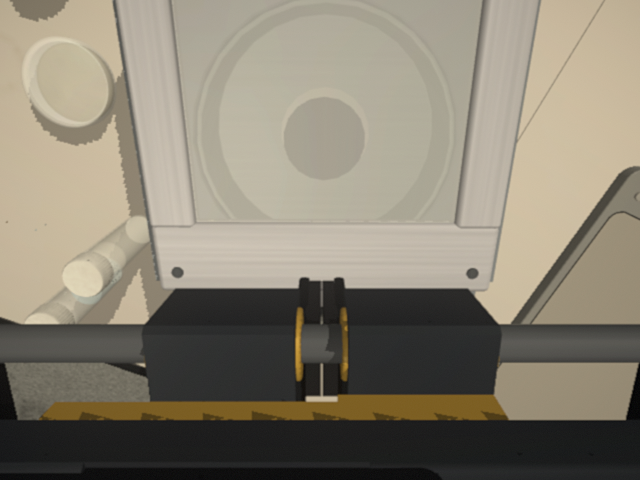

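The lid reads level at 0.1275 m from front to back, which is what shut should be. For the start key I'll lean the hand slightly towards the robot so its body stays clear of the lid lip.

```bash
python3 -m inch '[{"ax":0,"ay":0.1,"az":0,"dx":0,"dy":0,"dz":0,"gripper":0},{"ax":0,"ay":0.1,"az":0,"dx":-20,"dy":0,"dz":0,"gripper":0},{"ax":0,"ay":0.09,"az":0,"dx":-20,"dy":0,"dz":0,"gripper":0},{"ax":0,"ay":0,"az":0,"dx":-20,"dy":0,"dz":0,"gripper":0},{"ax":0,"ay":0,"az":0,"dx":0,"dy":0,"dz":0,"gripper":0}]'
cat > key.py <<'E'
from h import *
from rig import robot
o=st(); tp,Rm=tip(o); fc=tp-.0095*Rm[:,0]; print("tip",w2c(tp).round(4),"front corner",w2c(fc).round(4))
import sys
tz=float(sys.argv[1]); t=c2w([-.105,0,tz]); print("delta mm tool",(Rm.T@(t-fc)*1000).round(1)); print("1mm down in tool",(Rm.T@[0,0,-1]).round(3))
E
python3 key.py .115
```

```text
time: 17.45
position: [0.4016, 0.2138, 0.1483]
tool_rot: [0.973, 0.21, 0.09, -0.02]
ft_force: [0.1, 0.0, 0.3]
grip_width: 0.0004
t 17.45 q [0.2112 0.2883 2.0332 0.0673 0.6411 1.3064] p [0.4016 0.2138 0.1483] c [-0.0901  0.0012  0.1483] F [0.12 0.01 0.28] w 0.0004
xt [0.895 0.406 0.183] zt [ 0.167  0.077 -0.983]
tip [-0.0976  0.0011  0.1886] front corner [-0.1069  0.0011  0.1869]
delta mm tool [-11.3   1.2  71. ]
1mm down in tool [-0.183  0.001  0.983]
```

```bash
python3 -m inch '[{"ax":0,"ay":0,"az":0,"dx":-3,"dy":1,"dz":20,"gripper":0},{"ax":0,"ay":0,"az":0,"dx":-4,"dy":0,"dz":25,"gripper":0},{"ax":0,"ay":0,"az":0,"dx":-3,"dy":0,"dz":18,"gripper":0},{"ax":0,"ay":0,"az":0,"dx":-1,"dy":0,"dz":8,"gripper":0},{"ax":0,"ay":0,"az":0,"dx":0,"dy":0,"dz":0,"gripper":0}]'
python3 key.py .102
python3 - <<'E'
from h import *
from rig import optics
for n in ("scene","wrist"):
    c=optics.camera(n); cv2.imwrite(f'pics/{n}14.png',c['img'][:,:,::-1])
im=cv2.imread("pics/scene14.png"); cv2.imwrite("pics/s14c.png",cv2.resize(im[180:300,300:420],None,fx=5,fy=5,interpolation=cv2.INTER_CUBIC))
E
```

```text
time: 17.95
position: [0.4092, 0.2152, 0.0765]
tool_rot: [0.973, 0.21, 0.092, -0.02]
ft_force: [-0.9, -0.1, 0.0]
grip_width: 0.0005
t 17.95 q [0.2106 0.4511 2.0945 0.1009 0.413  1.267 ] p [0.4092 0.2152 0.0765] c [-0.0826 -0.0007  0.0765] F [-0.91 -0.11  0.02] w 0.0005
xt [0.895 0.406 0.188] zt [ 0.171  0.078 -0.982]
tip [-0.0903 -0.0007  0.1167] front corner [-0.0996 -0.0007  0.115 ]
delta mm tool [-7.7 -0.7 11.7]
1mm down in tool [-0.188  0.     0.982]
```

View pics/s14c.png

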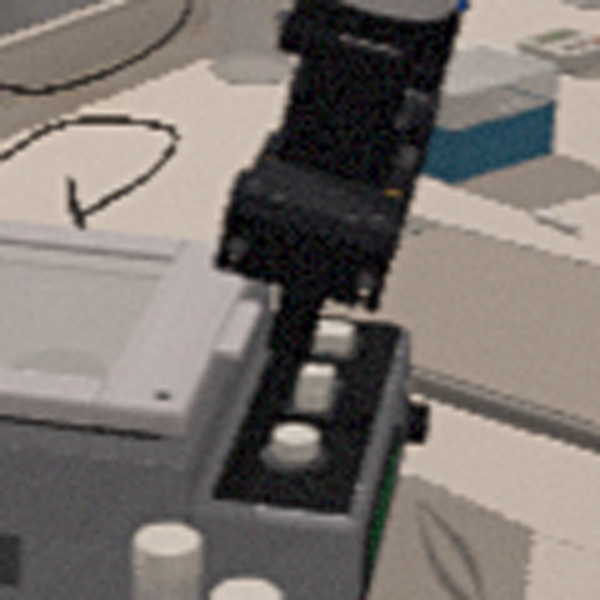

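View pics/wrist14.png

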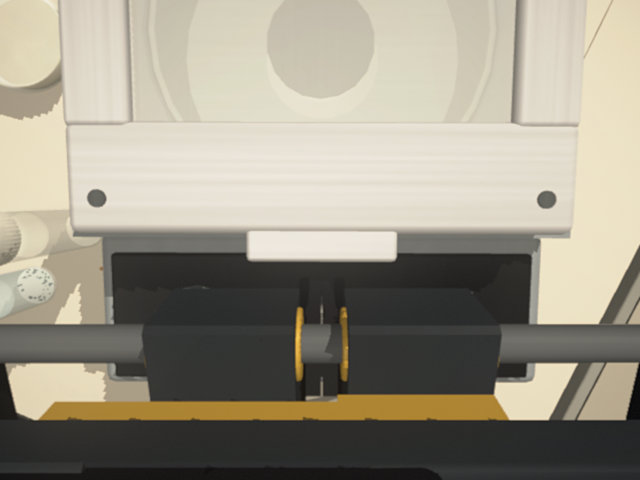

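```bash
python3 -m inch '[{"ax":0,"ay":0,"az":0,"dx":-5.3,"dy":-0.7,"dz":-1,"gripper":0},{"ax":0,"ay":0,"az":0,"dx":-0.9,"dy":0,"dz":5,"gripper":0},{"ax":0,"ay":0,"az":0,"dx":-0.9,"dy":0,"dz":4.5,"gripper":0},{"ax":0,"ay":0,"az":0,"dx":0,"dy":0,"dz":0,"gripper":0}]'
python3 key.py .098
python3 -m inch '[{"ax":0,"ay":0,"az":0,"dx":-0.4,"dy":0,"dz":2,"gripper":0},{"ax":0,"ay":0,"az":0,"dx":0,"dy":0,"dz":0,"gripper":0}]'
python3 -m inch '[{"ax":0,"ay":0,"az":0,"dx":-0.4,"dy":0,"dz":2,"gripper":0},{"ax":0,"ay":0,"az":0,"dx":0,"dy":0,"dz":0,"gripper":0}]'
python3 -m inch '[{"ax":0,"ay":0,"az":0,"dx":-0.3,"dy":0,"dz":1.5,"gripper":0},{"ax":0,"ay":0,"az":0,"dx":0,"dy":0,"dz":0,"gripper":0}]'
```

```text
time: 18.45
position: [0.402, 0.2131, 0.0675]
tool_rot: [0.973, 0.21, 0.092, -0.02]
ft_force: [-0.3, 0.1, 0.1]
grip_width: 0.0004
t 18.45 q [0.2091 0.4669 2.1197 0.1119 0.372  1.2537] p [0.402  0.2131 0.0675] c [-0.09    0.0004  0.0675] F [-0.34  0.12  0.08] w 0.0004
xt [0.894 0.406 0.188] zt [ 0.171  0.078 -0.982]
tip [-0.0977  0.0004  0.1078] front corner [-0.107   0.0004  0.106 ]
delta mm tool [0.5 0.4 8.2]
1mm down in tool [-0.188  0.     0.982]
time: 18.65
position: [0.4024, 0.2132, 0.0657]
tool_rot: [0.973, 0.21, 0.093, -0.02]
ft_force: [-0.5, 0.8, 0.2]
grip_width: 0.0003
time: 18.85
position: [0.4025, 0.2132, 0.0638]
tool_rot: [0.973, 0.21, 0.093, -0.02]
ft_force: [-1.1, -0.3, 3.0]
grip_width: 0.001
time: 19.05
position: [0.4025, 0.2132, 0.0623]
tool_rot: [0.973, 0.21, 0.093, -0.02]
ft_force: [-0.2, 0.4, 3.5]
grip_width: 0.0004
```

```bash
python3 -m inch '[{"ax":0,"ay":0,"az":0,"dx":-0.2,"dy":0,"dz":1,"gripper":0},{"ax":0,"ay":0,"az":0,"dx":-0.2,"dy":0,"dz":1,"gripper":0},{"ax":0,"ay":0,"az":0,"dx":0,"dy":0,"dz":0,"gripper":0}]'
python3 -m inch '[{"ax":0,"ay":0,"az":0,"dx":-0.1,"dy":0,"dz":0.7,"gripper":0},{"ax":0,"ay":0,"az":0,"dx":0,"dy":0,"dz":0,"gripper":0}]'
python3 key.py .098
python3 -m inch '[{"ax":0,"ay":0,"az":0,"dx":0,"dy":0,"dz":0,"gripper":0}]'
python3 - <<'E'
from h import *
from rig import optics
c=optics.camera("scene"); im=c['img'][:,:,::-1]; cv2.imwrite("pics/s15c.png",cv2.resize(im[180:300,300:420],None,fx=5,fy=5,interpolation=cv2.INTER_CUBIC))
E
```

```text
time: 19.35
position: [0.4025, 0.2132, 0.0603]
tool_rot: [0.973, 0.21, 0.093, -0.02]
ft_force: [-0.6, 0.2, 4.8]
grip_width: 0.0006
time: 19.55
position: [0.4025, 0.2132, 0.0596]
tool_rot: [0.973, 0.21, 0.093, -0.02]
ft_force: [-0.2, -0.7, 6.3]
grip_width: 0.0002
t 19.55 q [0.2092 0.4866 2.1258 0.1203 0.3453 1.2448] p [0.4025 0.2132 0.0596] c [-0.0895  0.0003  0.0596] F [-0.21 -0.75  6.27] w 0.0002
xt [0.894 0.406 0.189] zt [ 0.173  0.078 -0.982]
tip [-0.0972  0.0003  0.0999] front corner [-0.1065  0.0003  0.0981]
delta mm tool [1.5 0.3 0.4]
1mm down in tool [-0.189 -0.     0.982]
time: 19.65
position: [0.4025, 0.2132, 0.0596]
tool_rot: [0.973, 0.21, 0.093, -0.02]
ft_force: [-0.5, -0.1, 5.7]
grip_width: 0.0004
```

View pics/s15c.png

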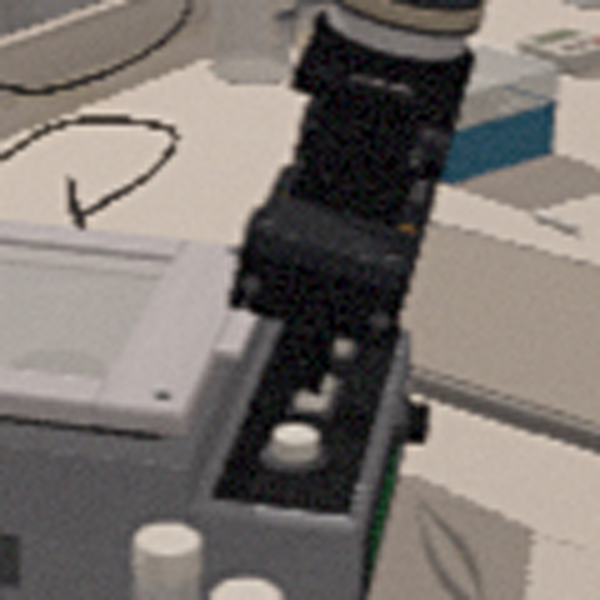

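About 5.7–6 N gives more than 4 mm of travel, so the start key is pressed. I'll release it and rise clear.

```bash
python3 -m inch '[{"ax":0,"ay":0,"az":0,"dx":0.4,"dy":0,"dz":-2,"gripper":0},{"ax":0,"ay":0,"az":0,"dx":1,"dy":0,"dz":-5,"gripper":0},{"ax":0,"ay":0,"az":0,"dx":1,"dy":0,"dz":-8,"gripper":0},{"ax":0,"ay":0,"az":0,"dx":0,"dy":0,"dz":-25,"gripper":0},{"ax":0,"ay":0,"az":0,"dx":0,"dy":0,"dz":-40,"gripper":0},{"ax":0,"ay":0,"az":0,"dx":0,"dy":0,"dz":-30,"gripper":0},{"ax":0,"ay":0,"az":0,"dx":0,"dy":0,"dz":0,"gripper":0},{"ax":0,"ay":0,"az":0,"dx":0,"dy":0,"dz":0,"gripper":0}]'
python3 - <<'E'
from h import *
from rig import optics
st()
for n in ("scene","wrist"):
    c=optics.camera(n); np.savez(n+"16.npz",**c); cv2.imwrite(f'pics/{n}16.png',c['img'][:,:,::-1])
c=np.load("wrist16.npz"); P=(cloud(c)-O)@M.T
for nm,(x,y) in dict(vac=(-.103,.06),start=(-.103,0),stop=(-.103,-.06),lidf=(-.04,.06),lidr=(.0,-.06)).items():
    s=(np.hypot(P[...,0]-x,P[...,1]-y)<.005)&(P[...,2]<.15)&(c["depth"]>0); print(nm,s.sum(),np.median(P[s][:,2]).round(4) if s.sum() else None)
c=np.load("scene16.npz"); Q=(cloud(c)-O)@M.T
for x in (-.04,0,.04,.08,.11):
    s=(abs(Q[...,0]-x)<.01)&(abs(abs(Q[...,1])-.088)<.008)&(Q[...,2]>.1)&(Q[...,2]<.16); print(x,np.median(Q[s][:,2]).round(4))
E
```

```text
time: 20.5
position: [0.3854, 0.2055, 0.1685]
tool_rot: [0.973, 0.21, 0.093, -0.02]
ft_force: [0.0, 0.1, 0.1]
grip_width: 0.0004
t 20.5 q [0.1981 0.2226 2.0526 0.0677 0.6809 1.2944] p [0.3854 0.2055 0.1685] c [-0.1082  0.0003  0.1685] F [0.05 0.09 0.15] w 0.0004
xt [0.894 0.406 0.19 ] zt [ 0.173  0.078 -0.982]
vac 172 0.103
start 181 0.1028
stop 174 0.103
lidf 222 0.1272
lidr 226 0.1228
-0.04 0.1263
0 0.1261
0.04 0.1265
0.08 0.1263
0.11 0.1268
```

View pics/scene16.png

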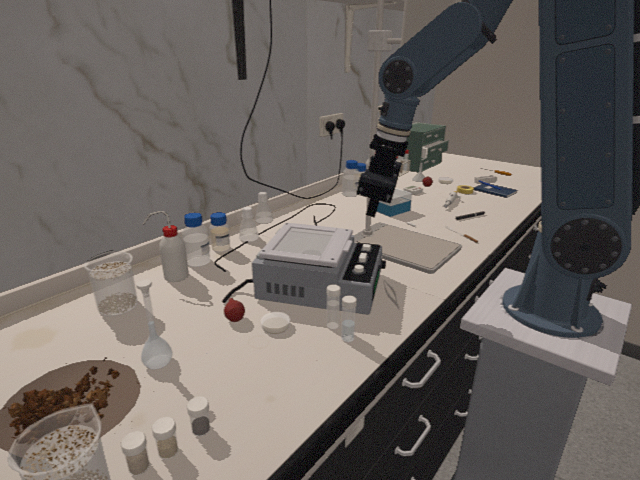

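View pics/wrist16.png

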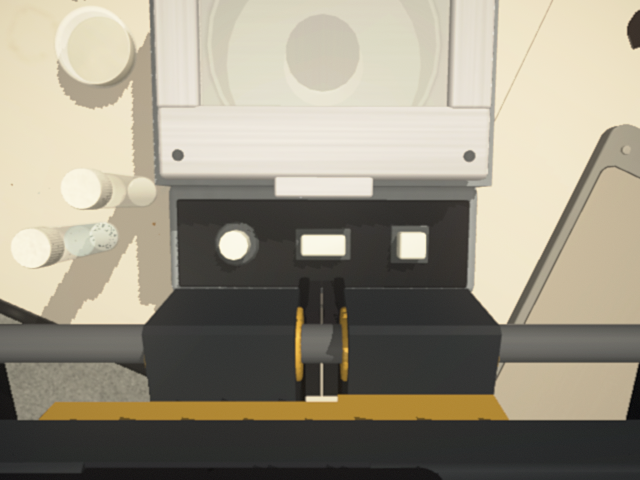

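The final views show all three keys up (tops at 0.103 m) and the lid level and shut. The vials, dish and bulb are standing where they were, and the arm is clear of everything with no force on it.

```bash
python3 -c "
from rig import robot
print(robot.hand_in())"
```

```text
the job is handed in; nothing more can be done
None
```

The coater run is started and the job is handed in, at about 20.6 s on the robot clock. No verdict was reported.

- **Vacuum key:** I pressed it with about 5 N, roughly 4 mm of travel, and the cap came back up to 0.102 m.
- **Lid:** I pushed it down along its arc on the outer face of the front bar, at about 2 N or less. At the end I pressed it onto the gasket with about 6 N. Afterwards it read level at about 0.1275 m along its side rails.
- **Start key:** I pressed it with about 6 N, roughly 4 to 5 mm of travel, and let it up again.
- **Last checks:** All three key tops read 0.103 m and the lid was still level. The vials, dish and bulb looked unmoved and the force on the tool was about zero. I did not press the stop key, and did not press the vacuum key again after the lid was shut.

**Disagreements:**
- **Fingertip offset:** The real fingertips ended about 41 mm short of the reported TCP, measured with two cameras and confirmed by contact force. I corrected for this throughout.
- **Lid reading:** One depth sample on the lid read 0.1228 m. I take it to have fallen on the clear window, because the frame samples read 0.126 to 0.1275 m.
- **Not checked:** I judged the key travel from force and tip height and could not read the joints directly. I did not check the tweezers separately in the last picture.

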